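Shut the knife grinder's wheel guard and start its captive star knob

TASK

Swing the knife grinder's wheel guard down until it is fully shut, then fasten it with its sprung star knob: press the knob in and turn it backwards (anticlockwise seen from above its head) until you feel the thread drop in with a click, then turn it forwards (clockwise) until its head is down tight on the guard, and let go. Leave the knives and the other things on the bench where they are.

Things in the scene. Friction and masses are not known exactly. Their poses are not given: they have to be found in the camera images.
- machine: Knife grinder fixed to the bench: aluminium housing behind, dark side plates, two white wheels in front under a sloping steel guard; 323 deep (x), 250 wide (y), 187 high. Origin on the bench, 126 behind its front panel; its -x side (low edge of the guard) faces the arm. The shut guard slopes 35 degrees from level; its hinge line runs along y, 185 above the origin.
- guard (a joint): Angle (rad) of the guard, a 4 thick steel plate 226 wide reaching 145 down from the hinge: 0 shut, grows as its front edge swings up, at most 1.2. Stiff hinge: it stays where left; shutting takes 2 to 8 N at the edge. Fins 14 tall stand 98 either side of its middle, wheels 5 proud of its slots 69 out; else it is bare but for the knob.
- guard_edge (a point): Point on the guard's outer face near its front edge, on its middle line, 132 from the hinge line: a plain place to push. Turns with the guard: z = outward normal, x = up the slope to the hinge, y = along the hinge (the machine's left).
- guard_seat (a point): Point on the guard's outer face where the star knob's screw goes through, on the middle line, 82 from the hinge line. Turns with the guard: z = outward normal = the knob's axis, x = up the slope to the hinge, y = along the hinge.
- knob_centre (a point): Centre of the captive star knob's black head, on its axis: four round lobes at quarter turns, 48 across lobes, 22 tall (11 either side of this point), on a thin neck. Grip across two lobes (48) or in two opposite hollows (about 37). Its x axis points through a lobe. It lies 17.5 over guard_seat when home, 34.5 at the start. A spring of 3 to 5 N lifts the knob.
- knob (a joint): Angle (rad) of the knob: grows turned backwards (anticlockwise seen from outside), falls turned forwards; at 0 a lobe points to the hinge. Turns easily (under 0.15 Nm) until tight, then stops: 0.4 Nm is tight. The mouth of the thread is about 12 degrees wide, somewhere 5 to 95 degrees back from the start. Pressed in, the knob stops at a blunt shoulder just behind the mouth; do not force it.
- knob_lift (a joint): How far (m) the knob stands out of home: 0.017 sprung out; 0.013 pressed in, guard shut, screw end resting on its insert; about 0.005 dropped into the mouth (the click); then 0.7 turn forwards, sinking 8 mm per turn, brings it to 0: head tight on the guard. Let go before about a quarter turn forwards, it may spring out again; after that the thread holds it.
- chef_knife: chef's knife with a brown wooden handle, lying near the grinder's foot, blade 190 x 42, handle 120 x 26 x 18; origin at the handle's blade end, underside (leave alone)
- horn_knife: small knife with a yellow horn handle, blade 110, handle 105; origin at the handle's blade end, underside (leave alone)
- boning_knife: narrow knife with a wooden handle, blade 140, handle 115; origin at the handle's blade end, underside (leave alone)
- spare_wheel: white grinding wheel lying flat beside the grinder, 132 across, 22 thick; origin under its centre (leave alone)
- whetstone: two-layer whetstone 170 x 60 x 28 beside the grinder; origin under its centre (leave alone)
- screwdriver: screwdriver 200 long beside the grinder with a yellow handle; origin on its underside half-way along (leave alone)
- paste_jar: amber jar with a black cap, standing on the grinder, 64 across, 60 tall; origin under its centre (leave alone)
- honing_steel: round honing steel lying beside the grinder, rod 220 long and 12 thick, black handle 115; origin at the cross-guard, underside (leave alone)

How it is judged:
By the outcome, as a careful person would: the job done as asked, in the order asked, and still so for the second after the job is handed in, with the robot touching nothing.
It also fails if it takes over 72 s, if anything falls off the work surface, if the arm or the gripper's body presses on something with over 40 N, if the wrist force passes 120 N, or if a joint passes its speed limit or range.

ROBOT

A 6-joint arm with a two-finger parallel gripper is mounted at the origin on the work surface. World frame = base frame: x ahead of the robot, y to its left, z up, the work surface at z = 0. Lengths are in mm, angles in rad, forces in N, time in s.
With the tool pointing down it reaches from about 275 to 750 mm from the base axis. Payload 10.2 kg.
Tool frame: the origin (TCP) lies between the finger pads; the fingertips stand 11 mm ahead of it and the grasp point (between the pads) lies 8 mm behind it (ctrl.nose_length is the distance from the TCP to the fingertips, in mm); x points along the fingers, y is the direction in which the jaws open and shut, and the axes are right-handed (so a half turn about x gives the same grasp; the last joint's range is limited). The gripper opens to 85 mm and grips with 20 to 120 N. Pads are 22 mm wide; open, the fingers measure 114 mm over their backs; the gripper's body (76 mm by 85 mm) begins 54 mm behind the grasp point. The pads swing forward as they close: fully open they stand 13 mm farther back than shut.
Start: joints at [-1.385, 0.313, 1.498, -0, 1.331, -0.223], TCP at [208.68, -481.751, 242.294] pointing down, gripper open.
Joint ranges: [-2.94, 2.94], [-0.97, 2.17], [0.19, 2.56], [-1.23, 4.37], [0.02, 3.11], [-2.88, 2.88]. Speed limits (rad/s): [2.39, 2.39, 3.01, 3.14, 3.14, 3.14].

INTERFACE

Orientations are given as a unit quaternion [w, x, y, z].
In Python, from rig import ctrl, capture, ticket gives the robot as it stands.
- The arm moves only by the tool step_arm, never from a script. Its argument "commands" is a list of rows, each a list of 2 entries, a list of its own where there are three numbers: the shift along the world's x, y, z normalised to -1 to 1, where 1 is 0.04 m, then the turn about the world's z normalised to -1 to 1, where 1 is 180 degrees. A call has 1 to 5 rows; each row shifts and turns the commanded pose from where the row before left it; what a row does not reach is not made up. A row lasts 1/10 s, in which the tool goes at most 50 mm and 8.59 degrees, less where a joint would pass 70% of its speed; a pose out of reach is approached as far as the arm can. A call with a number of a shift or a turn outside -1 to 1 is refused whole. A call with a gripper value outside its range is refused whole. "gripper" is the closure, from -1 (fully open) to 1 (shut), so that 0 is half open, set as the call begins (left out, the last holds). The fingers move at their own pace and stop on an object; "force" is the grip in N (left out, the last holds). Time passes only in rows, so rows that do not move let the fingers close. It gives the time, the measured TCP pose, the force and the opening at its end, in the units of the state.
- ctrl.sense(): the state, without advancing time (a new reading comes with each control period).
- capture(name): name is "side" or "top"; returns a dict with "image" (420x560x3 uint8, blue, green, red), "fov_y" (degrees; the focal length in pixels is half the picture's height over the tangent of half this angle, whatever the lens; pixels are square), "cx", "cy" (the principal point, pixels), "origin" and "orientation" of the camera in the world. Camera axes: x right, y down, z forward; pixel columns grow to the right and rows downward; lengths in mm; the calibration is good to about 2 mm. A picture is of the moment at which its call begins. There is no depth.
- ticket.finish_job(): hands the job in, once; it reports no verdict.
The state is a dict: "time_s": time; "joints": joint angles; "dq": joint speeds; "tau": joint torques, N m; "eef_pos": TCP position; "ee_rot": TCP orientation; "force": force on the tool from outside, world axes, zero at the start; "wrist_torque": the same for the moment, N m; "grip_width": opening from 0.0 (shut) to 1.0 (fully open).
Only numpy, scipy, OpenCV 4.12 (cv2) and the standard library are available. Lean on these libraries where they do the work, as an engineer would, in place of code of your own. Each camera call takes 0.05 s, during which the arm holds its last target.

## Working session

There is one attempt and no reset: what is moved stays moved. The work goes in short steps, Python scripts to look and compute and a tool call to move; the robot and the scene stay as the last step left them, time stands still between calls to the robot, and variables do not carry over. Pictures are saved under pics/ and viewed, and the job is handed in when it is done.

Besides the shell and the picture viewer there is one more tool, called in YAML: its name, and indented under it one key for each argument. step_arm: Moves the arm, as the interface text tells. Its arguments: {"type":"object","properties":{"commands":{"type":"array","items":{"type":"array"}},"gripper":{"type":"number"},"force":{"type":"number"}},"required":["commands"]}

```bash
mkdir -p pics; ls; cat > h.py <<'E'
import numpy as np, cv2
from scipy.spatial.transform import Rotation as R
from rig import ctrl, capture, ticket
def rot(q): return R.from_quat([q[1],q[2],q[3],q[0]])
def cam(c):
    h=c["image"].shape[0]; f=h/2/np.tan(np.radians(c["fov_y"])/2)
    return f,np.array(c["origin"],float),rot(c["orientation"]).as_matrix()
def ray(c,u,v):
    f,o,M=cam(c); d=M@np.array([(u-c["cx"])/f,(v-c["cy"])/f,1]); return o,d/np.linalg.norm(d)
def onz(c,u,v,z):
    o,d=ray(c,u,v); return o+d*(z-o[2])/d[2]
def proj(c,p):
    f,o,M=cam(c); q=M.T@(np.array(p,float)-o); return np.array([c["cx"]+f*q[0]/q[2],c["cy"]+f*q[1]/q[2]])
def tri(c1,p1,c2,p2):
    o1,d1=ray(c1,*p1); o2,d2=ray(c2,*p2)
    A=np.array([d1,-d2]).T; s=np.linalg.lstsq(A,o2-o1,rcond=None)[0]
    a=o1+s[0]*d1; b=o2+s[1]*d2; return (a+b)/2,np.linalg.norm(a-b)
def st():
    s=ctrl.sense(); M=rot(s["ee_rot"]).as_matrix()
    print("t",round(s["time_s"],2),"p",np.round(s["eef_pos"],1),"x",np.round(M[:,0],2),"y",np.round(M[:,1],3),"F",np.round(s["force"],1),"T",np.round(s["wrist_torque"],2),"g",round(s["grip_width"],3),"q",np.round(s["joints"],2))
    return s
E
python3 - <<'E'
from h import *
st()
import pickle
for n in("side","top"):
    c=capture(n); pickle.dump(c,open(n+"0.pkl","wb")); cv2.imwrite(f"pics/{n}0.png",c["image"])
    print(n,c["fov_y"],c["cx"],c["cy"],c["origin"],c["orientation"], np.round(rot(c["orientation"]).as_matrix()[:,2],2))
print(ctrl.nose_length,[a for a in dir(ctrl) if a[0]!='_'])
E
```

```text
pics
t 0.0 p [ 208.6 -481.5  241.7] x [-0.  0. -1.] y [ 0.397 -0.918 -0.001] F [ 0.4 -1.4 -0.1] T [ 0.05 -0.   -0.05] g 0.999 q [-1.39  0.31  1.5  -0.    1.33 -0.22]
side 43.78034346009493 269.0686476879434 208.63598553979463 [   87.26185352 -1002.44265733  1291.45914122] [-0.36637491  0.90251594 -0.21340545  0.07544878] [ 0.29  0.63 -0.72]
top 45.72173411661146 286.655069365777 215.3704412632232 [ 413.51808953   -1.87657405 1547.24530331] [ 0.02775521 -0.69877661  0.71367233 -0.04015839] [ 0.1  -0.02 -1.  ]
11.0 ['PlanningError', 'nose_length', 'sense']
```

View pics/side0.png

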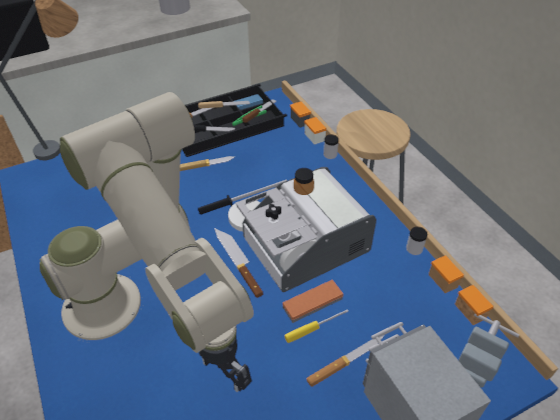

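View pics/top0.png

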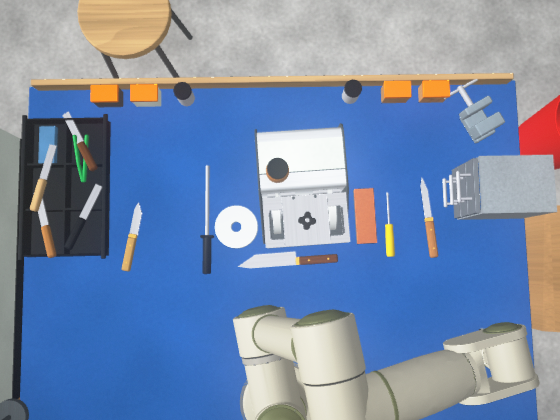

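```bash
python3 - <<'E'
from h import *
import pickle
a=cv2.imread("pics/top0.png")[110:290,220:420]; cv2.imwrite("pics/top0z.png",cv2.resize(a,None,fx=4,fy=3.33*4/3.33*0.83,interpolation=cv2.INTER_CUBIC) if 0 else cv2.resize(a,(660,594),interpolation=cv2.INTER_CUBIC))
a=cv2.imread("pics/side0.png")[160:295,200:380]; cv2.imwrite("pics/side0z.png",cv2.resize(a,(792,594),interpolation=cv2.INTER_CUBIC))
E
```

```text
(no output)
```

View pics/top0z.png

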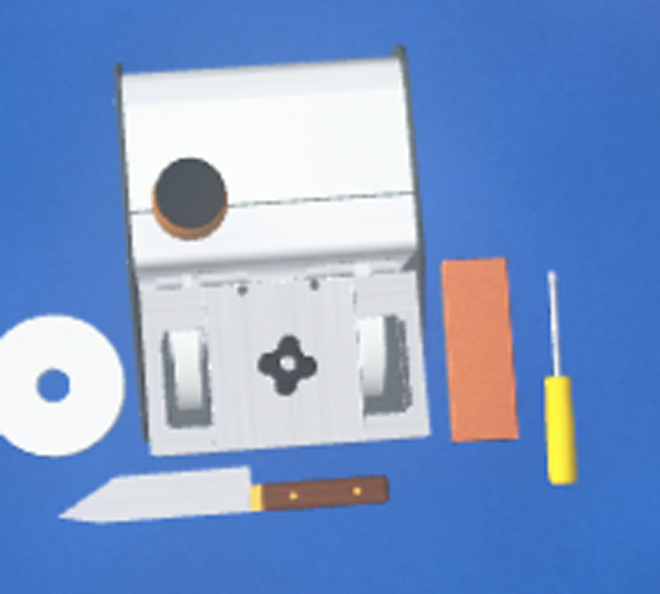

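View pics/side0z.png

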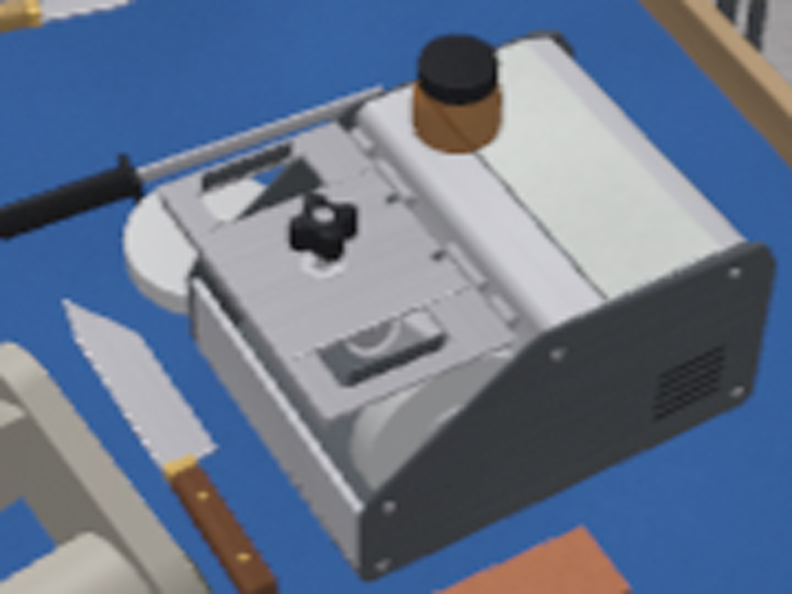

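```bash
python3 - <<'E'
from h import *
import pickle
t=pickle.load(open("top0.pkl","rb")); s=pickle.load(open("side0.pkl","rb"))
T=lambda u,v:(220+u/3.3,110+v/3.3); S=lambda u,v:(200+u/4.4,160+v/4.4)
P={"FL":((153,455),(163,190)),"FR":((430,436),(325,415)),"HL":((142,285),(335,122)),"HR":((415,265),(515,345)),"knobtop":((287,364),(323,213))}
for k,(a,b) in P.items(): print(k,*[np.round(x,1) for x in tri(t,T(*a),s,S(*b))])
# dark knob head blob in the top
for n,c,box in(("top",t,(285,200,330,245)),("side",s,(255,195,290,225))):
    im=c["image"]; x0,y0,x1,y1=box; g=im[y0:y1,x0:x1].max(2); m=(g<75).astype(np.uint8)
    k,l,stt,ce=cv2.connectedComponentsWithStats(m); i=1+np.argmax(stt[1:,4]); print(n,ce[i]+[x0,y0],stt[i])
# machine rear/bottom corners in the side view on z=0
for q in((365,577),(745,402),(375,575)): print("z0",np.round(onz(s,*S(*q),0),1))
for q in((121,68),(400,50),(147,450)): print("top", T(*q),np.round(onz(t,*T(*q),187),1))
E
```

```text
FL [459.3  29.2 184.7] 5.8
FR [ 468.9 -199.8  190.6] 3.6
HL [597.9  37.2 181.2] 2.3
HR [ 611.  -193.1  174.9] 3.0
knobtop [527.5 -80.6 231.2] 3.5Traceback (most recent call last):
  File "<stdin>", line 10, in <module>
    return _wrapfunc(a, 'argmax', axis=axis, out=out, **kwds)
    return bound(*args, **kwds)
ValueError: attempt to get argmax of an empty sequence
```

```bash
python3 - <<'E'
from h import *
import pickle
t=pickle.load(open("top0.pkl","rb")); s=pickle.load(open("side0.pkl","rb"))
T=lambda u,v:(220+u/3.3,110+v/3.3); S=lambda u,v:(200+u/4.4,160+v/4.4)
for n,c,box in(("top",t,(290,205,325,240)),("side",s,(262,200,286,222))):
    im=c["image"]; x0,y0,x1,y1=box; g=im[y0:y1,x0:x1].max(2); print(n,g.min()); m=(g<90).astype(np.uint8)
    k,l,stt,ce=cv2.connectedComponentsWithStats(m); i=1+np.argmax(stt[1:,4]); print(n,ce[i]+[x0,y0],stt[i])
for q in((365,577),(745,402)): print("z0",np.round(onz(s,*S(*q),0),1))
for q in((121,72),(400,54)): print("top", np.round(onz(t,*T(*q),150),1))
for q in((153,455),(430,436)): print("front", np.round(onz(t,*T(*q),188),1))
E
```

```text
top 83
top [310.73529412 217.94117647] [15  7 11 12 34]
side 26
side [271.2371134  209.27835052] [  0   0  19  20 194]
z0 [ 498.5 -199.2    0. ]
z0 [ 811.4 -188.1    0. ]
top [789.9  52.7 150. ]
top [ 801.6 -190.3  150. ]
front [456.5  30.  188. ]
front [ 467.3 -199.6  188. ]
```

step_arm:
  commands:
    - [[0.65, 0.83, 0.1], 0]
    - [[0.65, 0.83, 0.1], 0]
    - [[0.65, 0.83, 0.1], 0]
    - [[0.65, 0.83, 0.1], 0]
    - [[0.65, 0.83, 0.1], 0]
  gripper: 1
  force: 40

```text
time_s: 0.6
eef_pos: [339.4, -314.2, 262.3]
ee_rot: [-0.143, -0.692, -0.144, 0.692]
force: [1.2, -0.1, 0.2]
grip_width: 0.145
```

step_arm:
  commands:
    - [[0.65, 0.83, 0], 0]
    - [[0.65, 0.83, 0], 0]
    - [[0.65, 0.83, 0], 0]
    - [[0.65, 0.83, 0], 0]
    - [[0.6, 0.8, 0], 0]

```text
time_s: 1.1
eef_pos: [467.5, -149.2, 262.1]
ee_rot: [-0.143, -0.692, -0.144, 0.692]
force: [0.3, -0.4, 0.2]
grip_width: -0.001
```

```bash
cat >> h.py <<'E'
import pickle
def snap(tag,tb=(220,110,420,290),sb=(200,160,380,295)):
    for n,b in(("top",tb),("side",sb)):
        c=capture(n); pickle.dump(c,open(n+tag+".pkl","wb")); a=c["image"][b[1]:b[3],b[0]:b[2]]
        f=min(790/a.shape[1],590/a.shape[0]); cv2.imwrite(f"pics/{n}{tag}.png",cv2.resize(a,None,fx=f,fy=f,interpolation=cv2.INTER_CUBIC)); print(n,b,round(f,3))
E
python3 - <<'E'
from h import *
snap("1"); s=st()
E
```

```text
top (220, 110, 420, 290) 3.278
side (200, 160, 380, 295) 4.37
t 1.2 p [ 468.3 -147.7  261.9] x [-0.  0. -1.] y [ 0.402 -0.916 -0.001] F [ 0.1 -0.4 -1. ] T [-0.05  0.03 -0.05] g -0.0 q [-0.55  0.22  1.56  0.    1.36  0.61]
```

View pics/side1.png

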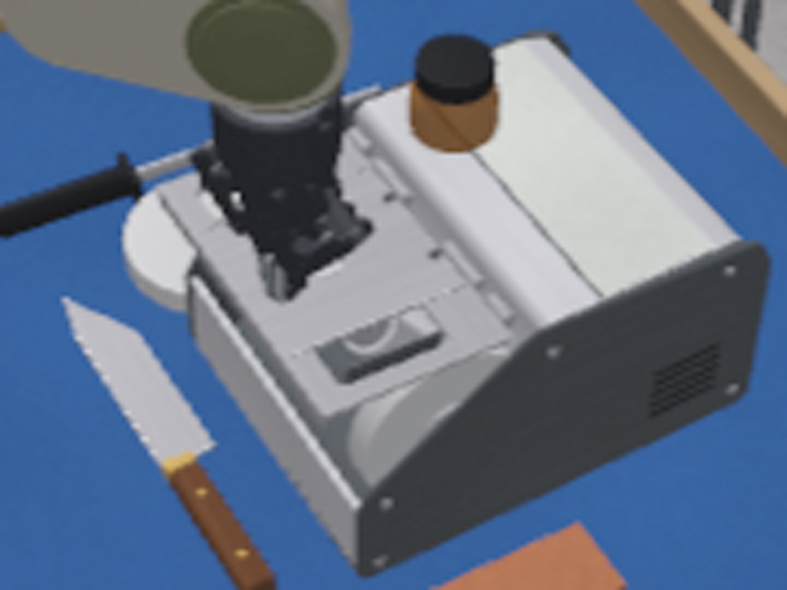

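View pics/top1.png

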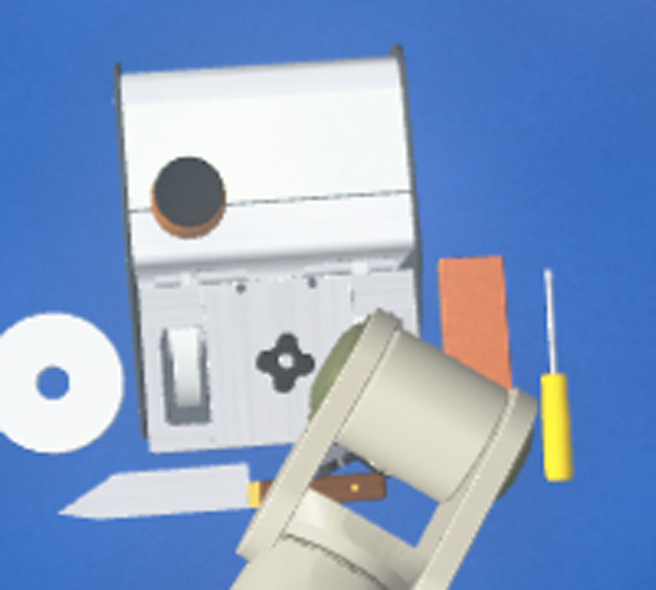

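step_arm:
  commands:
    - [[0.05, 0, -0.5], 0]
    - [[0.05, 0, -0.5], 0]
    - [[0, 0, -0.3], 0]
    - [[0, 0, -0.15], 0]
    - [[0, 0, 0], 0]

```text
time_s: 1.7
eef_pos: [470.4, -151.2, 204.0]
ee_rot: [-0.143, -0.692, -0.144, 0.693]
force: [0.1, 0.3, -0.4]
grip_width: -0.005
```

step_arm:
  commands:
    - [[0.0, 0, -0.15], 0]
    - [[0.0, 0, -0.15], 0]
    - [[0.01, 0, -0.15], 0]
    - [[0.01, 0, -0.15], 0]
    - [[0.01, 0, -0.15], 0]

```text
time_s: 2.2
eef_pos: [472.0, -150.9, 173.9]
ee_rot: [0.144, 0.692, 0.144, -0.692]
force: [0.7, -0.5, 1.6]
grip_width: 0.0
```

step_arm:
  commands:
    - [[0.06, 0, -0.14], 0]
    - [[0.06, 0, -0.14], 0]
    - [[0.06, 0, -0.14], 0]
    - [[0.06, 0, -0.14], 0]

```text
time_s: 2.6
eef_pos: [481.5, -150.8, 151.3]
ee_rot: [-0.143, -0.692, -0.144, 0.693]
force: [-1.0, 0.2, 1.7]
grip_width: 0.001
```

step_arm:
  commands:
    - [[0.06, 0, -0.13], 0]
    - [[0.06, 0, -0.13], 0]
    - [[0.06, 0, -0.12], 0]

```text
time_s: 2.9
eef_pos: [488.8, -150.8, 136.2]
ee_rot: [-0.143, -0.692, -0.144, 0.692]
force: [-2.1, 0.3, 1.7]
grip_width: -0.001
```

```bash
python3 - <<'E'
from h import *
snap("2"); s=st()
E
```

```text
top (220, 110, 420, 290) 3.278
side (200, 160, 380, 295) 4.37
t 3.0 p [ 488.9 -150.9  136. ] x [-0.  0. -1.] y [ 0.398 -0.918 -0.   ] F [0.2 0.1 0.9] T [0.01 0.02 0.02] g -0.001 q [-0.53  0.4   1.68  0.    1.07  0.63]
```

View pics/side2.png

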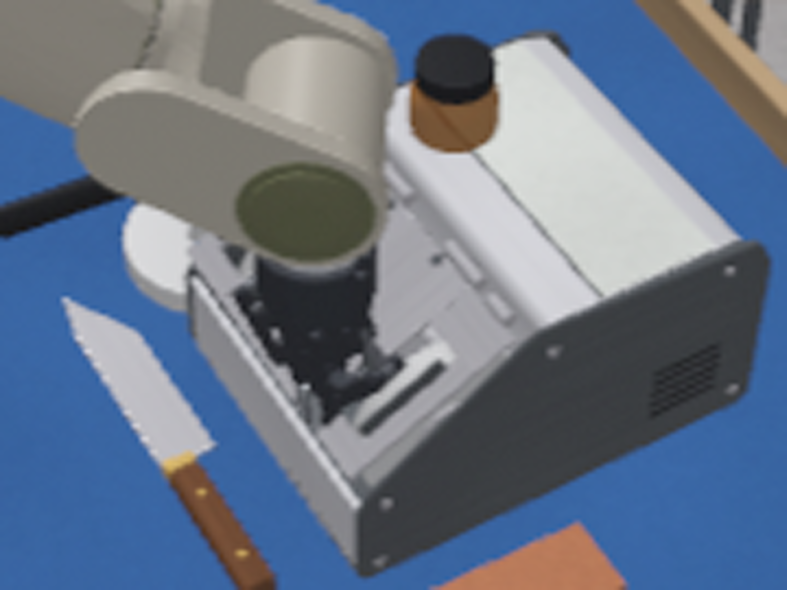

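step_arm:
  commands:
    - [[0.06, 0, -0.1], 0]
    - [[0.06, 0, -0.1], 0]
    - [[0.04, 0, -0.07], 0]
    - [[0.03, 0, -0.05], 0]

```text
time_s: 3.4
eef_pos: [496.6, -150.9, 123.7]
ee_rot: [0.144, 0.693, 0.143, -0.692]
force: [-0.3, 0.6, 1.9]
grip_width: -0.002
```

step_arm:
  commands:
    - [[0.03, 0, -0.04], 0]
    - [[0.0, 0, -0.04], 0]
    - [[0.0, 0, 0], 0]

```text
time_s: 3.7
eef_pos: [497.8, -151.0, 121.9]
ee_rot: [0.144, 0.693, 0.143, -0.692]
force: [-3.5, 3.4, 12.5]
grip_width: -0.001
```

step_arm:
  commands:
    - [[0.0, 0, -0.03], 0]
    - [[0.0, 0, 0], 0]

```text
time_s: 3.9
eef_pos: [497.9, -151.0, 121.6]
ee_rot: [0.144, 0.693, 0.143, -0.692]
force: [-6.9, 4.2, 21.0]
grip_width: -0.001
```

step_arm:
  commands:
    - [[0, -0.05, 0.5], 0]
    - [[-0.3, -0.3, 0.9], 0]
    - [[-0.5, -0.5, 0.9], 0]
    - [[-0.5, -0.5, 0.9], 0]
    - [[-0.5, -0.5, 0.5], 0]
  gripper: -0.3

```text
time_s: 4.4
eef_pos: [425.1, -226.0, 270.3]
ee_rot: [0.145, 0.693, 0.142, -0.692]
force: [0.3, -0.2, 0.7]
grip_width: 0.651
```

step_arm:
  commands:
    - [[-0.5, -0.5, 0], 0]
    - [[0, 0, 0], 0]

```text
time_s: 4.6
eef_pos: [404.1, -246.9, 268.0]
ee_rot: [0.143, 0.693, 0.142, -0.693]
force: [0.1, -0.4, -0.1]
grip_width: 0.651
```

```bash
python3 - <<'E'
from h import *
snap("3",tb=(250,160,360,245),sb=(210,170,330,260)); s=st()
E
```

```text
top (250, 160, 360, 245) 6.941
side (210, 170, 330, 260) 6.556
t 4.7 p [ 405.4 -245.1  267.4] x [ 0.  0. -1.] y [ 0.396 -0.918 -0.   ] F [-0.2  0.2  0.7] T [-0.04  0.02  0.03] g 0.652 q [-0.79  0.18  1.6   0.    1.36  0.37]
```

View pics/side3.png

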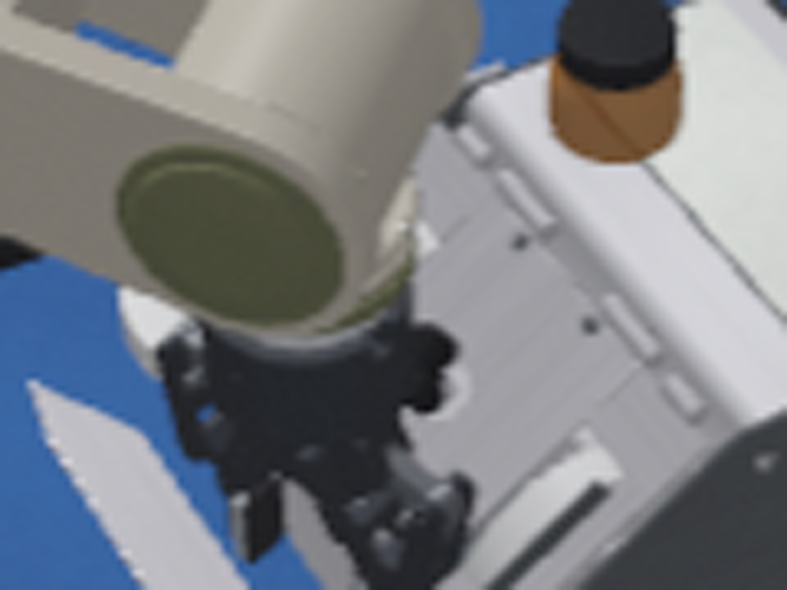

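View pics/top3.png

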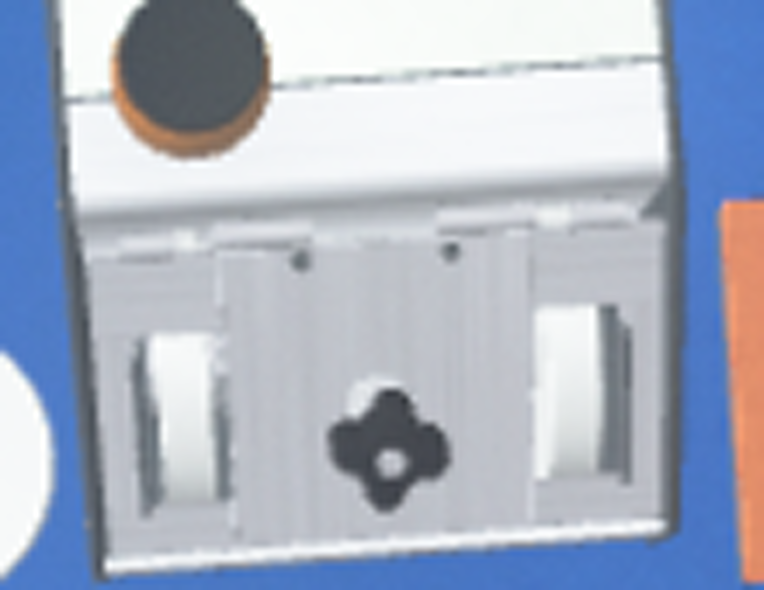

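```bash
python3 - <<'E'
from h import *
t=pickle.load(open("top3.pkl","rb")); im=t["image"]
x0,y0,x1,y1=292,208,322,240
g=im[y0:y1,x0:x1].max(2); m=(g<125).astype(np.uint8)
m=cv2.morphologyEx(m,cv2.MORPH_CLOSE,np.ones((3,3)))
k,l,stt,ce=cv2.connectedComponentsWithStats(m); i=1+np.argmax(stt[1:,4]); print(ce[i]+[x0,y0],stt[i])
u,v=ce[i]+[x0,y0]
for z in(160,166,170): print(z,np.round(onz(t,u,v,z),1))
Z=lambda a,b:(250+a/6.941,160+b/6.941)
print("cap",[np.round(onz(t,*Z(390,461),z),1) for z in(170,175)])
b=cv2.findContours((l==i).astype(np.uint8),0,1)[0][0][:,0,:]+[x0,y0]
P=np.array([onz(t,a,c,166)[:2] for a,c in b])
c=onz(t,u,v,166)[:2]; d=P-c; th=np.degrees(np.arctan2(d[:,1],d[:,0]))-2.6; r=np.hypot(*d.T)
o=np.argsort(th); print(np.array([th[o],r[o]]).T.round(0).tolist())
# hinge fit: front edge of guard & hinge step lines
print("front",[np.round(onz(t,*Z(a,b),105),1) for a,b in((103,572),(668,528))])
print("back gap",[np.round(onz(t,*Z(a,b),187),1) for a,b in((68,101),(660,60))])
print(proj(t,[517.6,-82.4,166.3]),proj(t,[511.3,-82.4,175.3]))
E
```

```text
[305.73333333 224.1030303 ] [  6   8  17  18 165]
160 [521.4 -80.5 160. ]
166 [520.9 -80.2 166. ]
170 [520.6 -79.9 170. ]
cap [array([514.1, -81. , 170. ]), array([513.8, -80.7, 175. ])]
[[-182.0, 22.0], [-175.0, 22.0], [-174.0, 20.0], [-163.0, 18.0], [-150.0, 16.0], [-136.0, 16.0], [-130.0, 18.0], [-126.0, 21.0], [-116.0, 22.0], [-107.0, 24.0], [-100.0, 23.0], [-93.0, 23.0], [-85.0, 20.0], [-78.0, 21.0], [-67.0, 20.0], [-63.0, 17.0], [-58.0, 15.0], [-42.0, 15.0], [-37.0, 17.0], [-24.0, 18.0], [-22.0, 21.0], [-13.0, 23.0], [-6.0, 23.0], [1.0, 23.0], [10.0, 20.0], [12.0, 18.0], [24.0, 16.0], [38.0, 15.0], [53.0, 16.0], [58.0, 18.0], [61.0, 21.0], [64.0, 23.0], [71.0, 22.0], [78.0, 22.0], [85.0, 22.0], [93.0, 22.0], [100.0, 22.0], [110.0, 20.0], [113.0, 18.0], [126.0, 17.0], [139.0, 17.0], [151.0, 18.0], [154.0, 21.0], [164.0, 23.0], [171.0, 25.0]]
front [array([475. ,  36.1, 105. ]), array([ 488.4, -200.4,  105. ])]
back gap [array([659.2,  44.5, 187. ]), array([ 671.3, -192.2,  187. ])]
[306.57402438 225.26036107] [306.81605214 227.28505068]
```

step_arm:
  commands:
    - [[0.32, 0.46, 0], -0.045]
    - [[0.32, 0.46, 0], -0.045]
    - [[0.32, 0.46, 0], -0.045]
    - [[0.32, 0.46, 0], -0.045]
    - [[0.32, 0.46, 0], -0.045]
  gripper: -0.5

```text
time_s: 5.2
eef_pos: [470.4, -151.2, 267.1]
ee_rot: [0.107, -0.699, 0.106, 0.699]
force: [0.2, 0.0, 0.3]
grip_width: 0.752
```

step_arm:
  commands:
    - [[0.32, 0.46, 0], -0.045]
    - [[0.32, 0.46, 0], -0.045]
    - [[0.32, 0.46, 0], -0.045]
    - [[0.32, 0.45, -0.2], -0.045]
    - [[0, 0, 0], 0]

```text
time_s: 5.7
eef_pos: [521.4, -77.0, 258.1]
ee_rot: [0.296, -0.642, 0.296, 0.643]
force: [-0.1, -0.1, 0.9]
grip_width: 0.751
```

```bash
python3 - <<'E'
from h import *
snap("4",tb=(250,160,360,245),sb=(210,170,330,260)); s=st()
t=pickle.load(open("top3.pkl","rb")); print(onz(t,250+195/6.941,160+62/6.941,247))
E
```

```text
top (250, 160, 360, 245) 6.941
side (210, 170, 330, 260) 6.556
t 5.8 p [520.7 -79.1 259.1] x [-0.  0. -1.] y [-0.757 -0.653  0.001] F [-0.3 -0.6  0.1] T [ 0.02 -0.01  0.01] g 0.746 q [-0.37  0.31  1.46 -0.    1.37  2.06]
[662.47805442  -6.13621197 247.        ]
```

View pics/side4.png

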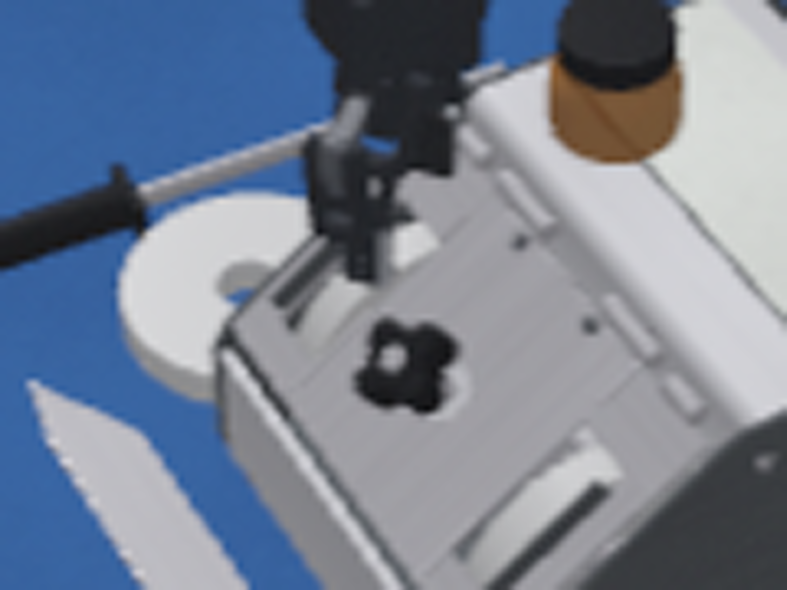

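View pics/top4.png

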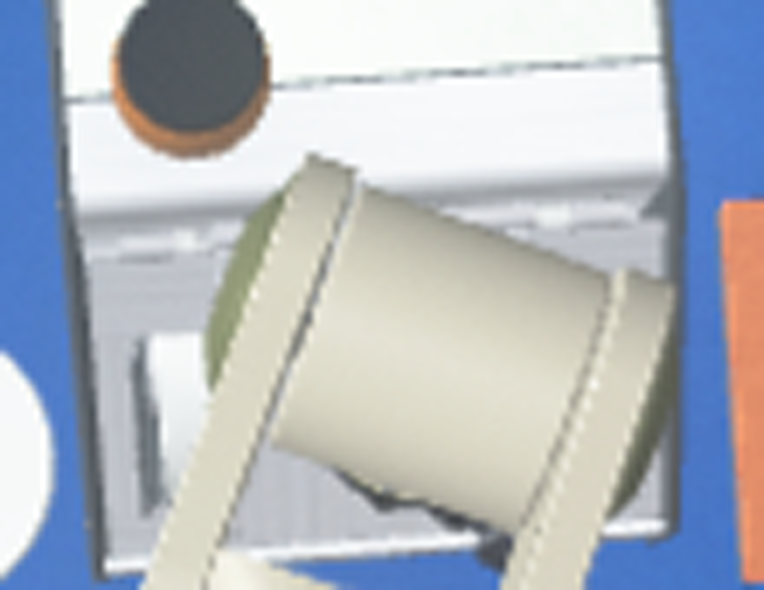

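```bash
python3 - <<'E'
from h import *
t=pickle.load(open("top3.pkl","rb")); s=pickle.load(open("side4.pkl","rb"))
x0,y0,x1,y1=258,214,284,236
g=s["image"][y0:y1,x0:x1].max(2); m=(g<90).astype(np.uint8); m=cv2.morphologyEx(m,cv2.MORPH_CLOSE,np.ones((3,3)))
k,l,q,ce=cv2.connectedComponentsWithStats(m); i=1+np.argmax(q[1:,4]); c=ce[i]+[x0,y0]; print(c,q[i])
print("centre",*tri(t,(305.73,224.1),s,c))
print("cap",*tri(t,(250+390/6.941,160+461/6.941),s,(210+393/6.556,170+357/6.556)))
E
```

```text
[271.60927152 225.62913907] [  6   5  16  14 151]
centre [521.82157375 -80.59104745 161.98688042] 1.2699857740814628
cap [515.36765471 -81.43988522 170.98997541] 2.7765772214218174
```

step_arm:
  commands:
    - [[0.02, -0.05, -0.6], 0]
    - [[0, 0, -0.6], 0]
    - [[0, 0, -0.5], 0]
    - [[0, 0, -0.3], 0]
    - [[0, 0, 0], 0]

```text
time_s: 6.3
eef_pos: [520.9, -82.0, 178.5]
ee_rot: [0.296, -0.642, 0.296, 0.643]
force: [-0.1, 0.7, 0.1]
grip_width: 0.749
```

step_arm:
  commands:
    - [[0.0, 0, -0.15], 0]
    - [[0, 0, -0.15], 0]
    - [[0, 0, 0], 0]

```text
time_s: 6.6
eef_pos: [521.3, -81.7, 167.2]
ee_rot: [0.296, -0.642, 0.296, 0.642]
force: [-0.1, 0.1, -0.0]
grip_width: 0.751
```

```bash
python3 - <<'E'
from h import *
snap("5",tb=(250,160,360,245),sb=(230,185,310,245)); s=st()
E
```

```text
top (250, 160, 360, 245) 6.941
side (230, 185, 310, 245) 9.833
t 6.7 p [521.6 -81.8 167.7] x [ 0. -0. -1.] y [-0.76 -0.65 -0.  ] F [-0.   0.1 -0.3] T [0.02 0.07 0.04] g 0.752 q [-0.38  0.39  1.59 -0.    1.16  2.06]
```

View pics/side5.png

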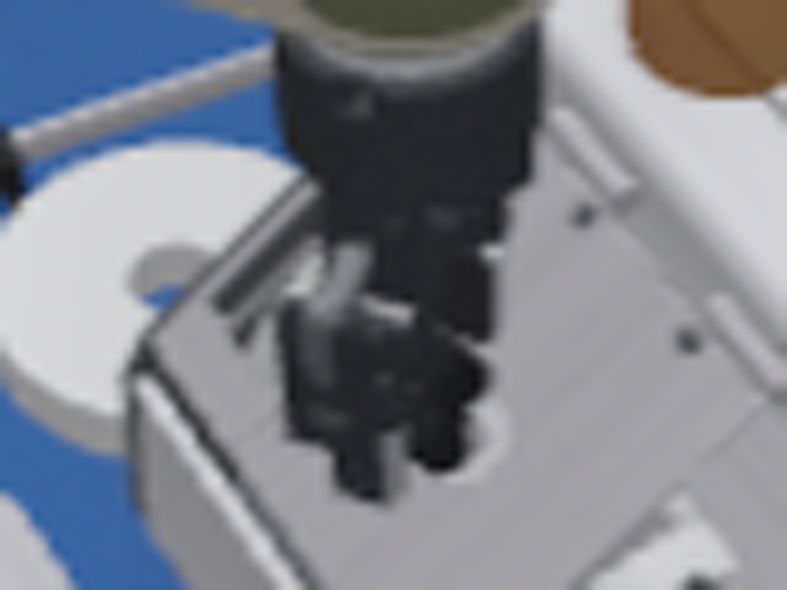

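step_arm:
  commands:
    - [[0, 0, 0], 0]
    - [[0, 0, 0], 0]
    - [[0, 0, 0], 0]
    - [[0, 0, 0], 0]
  gripper: 1
  force: 30

```text
time_s: 7.1
eef_pos: [521.9, -82.0, 168.1]
ee_rot: [-0.296, 0.643, -0.296, -0.642]
force: [1.7, -1.0, 2.9]
grip_width: 0.476
```

```bash
python3 - <<'E'
from h import *
s=st()
E
```

```text
t 7.1 p [521.9 -82.  168.1] x [ 0. -0. -1.] y [-0.76  -0.65  -0.001] F [ 1.7 -1.   2.9] T [-0.18 -0.31 -0.1 ] g 0.476 q [-0.38  0.39  1.59 -0.    1.16  2.06]
```

step_arm:
  commands:
    - [[0.03, 0.0, -0.04], 0]
    - [[0.03, 0, -0.04], 0]
    - [[0, 0, 0], 0]

```text
time_s: 7.4
eef_pos: [524.0, -81.9, 165.0]
ee_rot: [-0.296, 0.642, -0.296, -0.642]
force: [-2.1, -0.7, 10.8]
grip_width: 0.479
```

step_arm:
  commands:
    - [[0.015, 0.0, -0.02], 0]
    - [[0, 0, 0], 0]

```text
time_s: 7.6
eef_pos: [524.2, -81.9, 164.7]
ee_rot: [0.296, -0.642, 0.296, 0.642]
force: [-7.2, -0.0, 16.0]
grip_width: 0.481
```

```bash
cat >> h.py <<'E'
N=np.array([-0.573,-0.03,0.819]); C0=np.array([521.6,-81.8,167.7])
def sf():
    s=ctrl.sense(); F=np.array(s["force"]);T=np.array(s["wrist_torque"]); y=rot(s["ee_rot"]).as_matrix()[:,1]; p=np.array(s["eef_pos"])
    d=p-C0
    print("t %.2f psi %.1f  Fn %.1f  F %s  Tn %.2f T %s g %.3f  press %.1f  p %s"%(s["time_s"],np.degrees(np.arctan2(y[1],y[0])),F@N,np.round(F,1),T@N,np.round(T,2),s["grip_width"],-d@N,np.round(p,1)))
E
python3 -c "from h import *; sf()"
```

```text
t 7.60 psi -139.5  Fn 17.3  F [-7.2 -0.  16. ]  Tn -0.08 T [-0.11  1.11 -0.13] g 0.481  press 3.9  p [524.2 -81.9 164.7]
```

step_arm:
  commands:
    - [[0, 0, 0], 0.02]
    - [[0, 0, 0], 0.02]
    - [[0, 0, 0], 0]

```text
time_s: 7.9
eef_pos: [524.2, -81.9, 164.1]
ee_rot: [0.254, -0.66, 0.255, 0.66]
force: [-3.9, 0.6, 11.2]
grip_width: 0.478
```

```bash
python3 -c "from h import *; sf()"
```

```text
t 7.90 psi -132.2  Fn 11.4  F [-3.9  0.6 11.2]  Tn -0.07 T [-0.29  0.74 -0.27] g 0.478  press 4.4  p [524.2 -81.9 164.1]
```

step_arm:
  commands:
    - [[0, 0, 0], 0.02]
    - [[0, 0, 0], 0.02]
    - [[0, 0, 0], 0]

```text
time_s: 8.2
eef_pos: [524.1, -81.3, 163.4]
ee_rot: [0.213, -0.674, 0.212, 0.675]
force: [-1.7, 1.2, 6.1]
grip_width: 0.475
```

```bash
python3 -c "from h import *; sf()"
```

```text
t 8.20 psi -125.0  Fn 5.9  F [-1.7  1.2  6.1]  Tn -0.08 T [0.34 0.24 0.14] g 0.475  press 4.9  p [524.1 -81.3 163.4]
```

step_arm:
  commands:
    - [[0.02, 0.0, -0.03], 0]
    - [[0, 0, 0], 0]

```text
time_s: 8.4
eef_pos: [525.0, -81.8, 162.9]
ee_rot: [0.213, -0.674, 0.213, 0.675]
force: [-4.0, 0.2, 11.3]
grip_width: 0.469
```

```bash
python3 -c "from h import *; sf(); snap('6',tb=(250,160,360,245),sb=(230,185,310,245))"
```

```text
t 8.40 psi -125.1  Fn 11.5  F [-4.   0.2 11.3]  Tn -0.06 T [-0.25  0.73 -0.22] g 0.469  press 5.9  p [525.  -81.8 162.9]
top (250, 160, 360, 245) 6.941
side (230, 185, 310, 245) 9.833
```

View pics/side6.png

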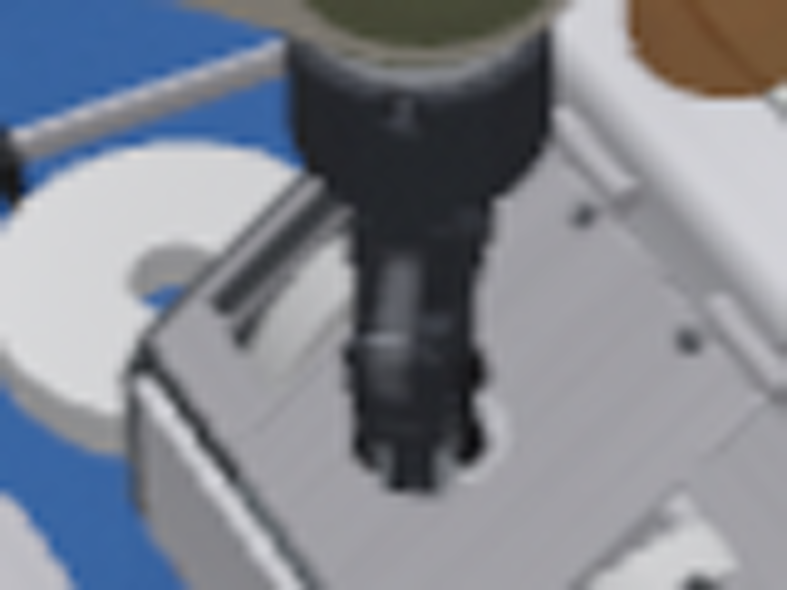

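step_arm:
  commands:
    - [[0, 0, 0], 0.02]
    - [[0, 0, 0], 0.02]
    - [[0, 0, 0], 0]
  force: 60

```text
time_s: 8.8
eef_pos: [525.1, -81.0, 163.3]
ee_rot: [0.17, -0.686, 0.169, 0.687]
force: [-4.4, 2.4, 15.7]
grip_width: 0.449
```

```bash
python3 -c "from h import *; sf()"
```

```text
t 8.80 psi -117.7  Fn 15.3  F [-4.4  2.4 15.7]  Tn -0.22 T [1.36 0.61 0.7 ] g 0.449  press 5.6  p [525.1 -81.  163.3]
```

step_arm:
  commands:
    - [[0, 0, 0], 0.02]
    - [[0, 0, 0], 0.02]
    - [[0, 0, 0], 0]

```text
time_s: 9.1
eef_pos: [525.4, -81.2, 163.5]
ee_rot: [-0.126, 0.696, -0.126, -0.696]
force: [-4.4, 3.8, 15.3]
grip_width: 0.444
```

```bash
python3 -c "from h import *; sf()"
```

```text
t 9.10 psi -110.6  Fn 15.0  F [-4.4  3.8 15.3]  Tn -0.31 T [0.6  0.62 0.06] g 0.444  press 5.7  p [525.4 -81.2 163.5]
```

step_arm:
  commands:
    - [[0, 0, 0], 0.02]
    - [[0, 0, 0], 0]

```text
time_s: 9.3
eef_pos: [525.7, -81.4, 163.0]
ee_rot: [-0.105, 0.7, -0.104, -0.699]
force: [1.2, 3.8, 8.8]
grip_width: 0.444
```

```bash
python3 -c "from h import *; sf(); snap('7',tb=(250,160,360,245),sb=(230,185,310,245))"
```

```text
t 9.30 psi -107.0  Fn 6.4  F [1.2 3.8 8.8]  Tn -0.27 T [ 0.05 -0.12 -0.3 ] g 0.444  press 6.2  p [525.7 -81.4 163. ]
top (250, 160, 360, 245) 6.941
side (230, 185, 310, 245) 9.833
```

View pics/side7.png

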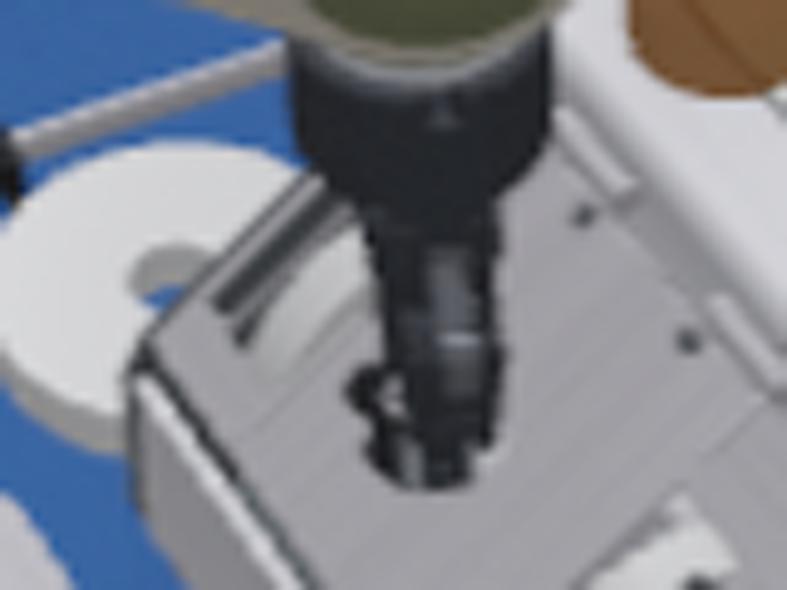

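step_arm:
  commands:
    - [[0.03, 0.0, -0.04], 0]
    - [[0, 0, 0], 0]

```text
time_s: 9.6
eef_pos: [526.9, -81.2, 161.3]
ee_rot: [-0.105, 0.7, -0.105, -0.699]
force: [4.0, 4.0, 4.2]
grip_width: 0.441
```

```bash
python3 -c "from h import *; sf()"
```

```text
t 9.60 psi -107.1  Fn 1.1  F [4.  4.  4.2]  Tn -0.09 T [ 0.09 -0.53 -0.07] g 0.441  press 8.3  p [526.9 -81.2 161.3]
```

step_arm:
  commands:
    - [[0.03, 0.0, -0.04], 0]
    - [[0.03, 0.0, -0.04], 0]
    - [[0, 0, 0], 0]

```text
time_s: 9.9
eef_pos: [529.0, -80.8, 158.2]
ee_rot: [0.105, -0.699, 0.104, 0.699]
force: [-2.3, 5.7, 11.4]
grip_width: 0.438
```

```bash
python3 -c "from h import *; sf(); snap('8',tb=(250,160,360,245),sb=(230,185,310,245))"
```

```text
t 9.90 psi -107.0  Fn 10.4  F [-2.3  5.7 11.4]  Tn -0.61 T [1.21 0.16 0.11] g 0.438  press 12.1  p [529.  -80.8 158.2]
top (250, 160, 360, 245) 6.941
side (230, 185, 310, 245) 9.833
```

View pics/side8.png

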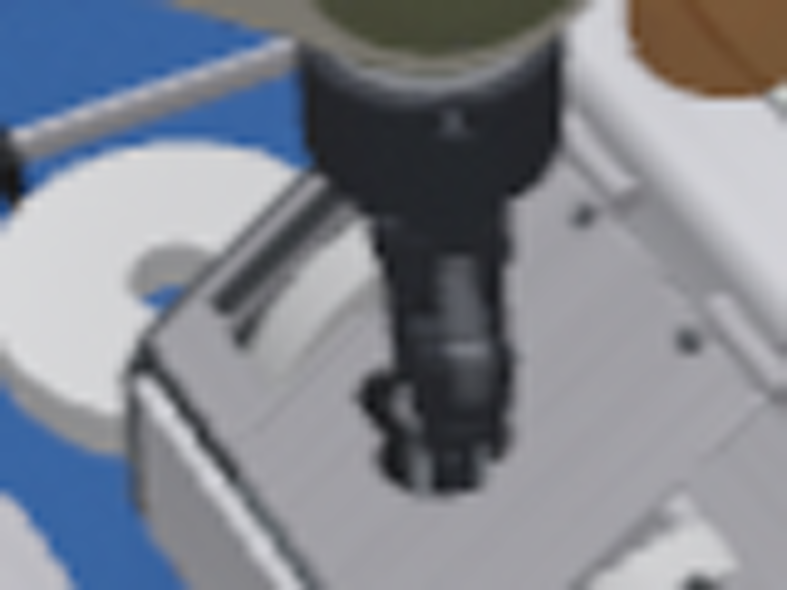

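step_arm:
  commands:
    - [[0.015, 0.0, -0.02], 0]
    - [[0, 0, 0], 0]

```text
time_s: 10.2
eef_pos: [529.1, -80.7, 157.8]
ee_rot: [0.105, -0.699, 0.104, 0.7]
force: [-7.3, 5.6, 16.9]
grip_width: 0.439
```

```bash
python3 -c "from h import *; sf()"
```

```text
t 10.20 psi -107.0  Fn 17.9  F [-7.3  5.6 16.9]  Tn -0.63 T [1.12 0.97 0.05] g 0.439  press 12.4  p [529.1 -80.7 157.8]
```

step_arm:
  commands:
    - [[-0.015, 0, 0.02], -0.02]
    - [[0, 0, 0], -0.01]
    - [[0, 0, 0], 0]

```text
time_s: 10.5
eef_pos: [529.1, -80.5, 158.2]
ee_rot: [-0.139, 0.694, -0.137, -0.693]
force: [-0.7, 4.0, 11.5]
grip_width: 0.438
```

```bash
python3 -c "from h import *; sf()
a=cv2.imread('pics/side3.png'); c=pickle.load(open('side3.pkl','rb'))['image'][235:262,238:290]; cv2.imwrite('pics/f3.png',cv2.resize(c,None,fx=14,fy=14,interpolation=cv2.INTER_CUBIC))"
```

```text
t 10.50 psi -112.5  Fn 9.7  F [-0.7  4.  11.5]  Tn -0.54 T [ 1.83 -0.23  0.61] g 0.438  press 12.1  p [529.1 -80.5 158.2]
```

View pics/f3.png

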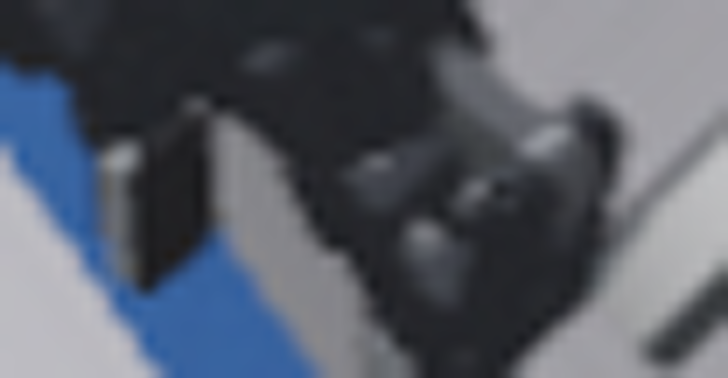

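step_arm:
  commands:
    - [[0, 0, 0], 0.015]
    - [[0, 0, 0], 0]
    - [[0, 0, 0], 0]
  gripper: -0.5

```text
time_s: 10.8
eef_pos: [528.5, -81.6, 157.0]
ee_rot: [0.122, -0.696, 0.122, 0.697]
force: [0.6, -0.4, -0.5]
grip_width: 0.748
```

step_arm:
  commands:
    - [[-0.1, 0, 0.3], 0]
    - [[-0.1, 0, 0.6], 0]
    - [[0, 0, 0.6], 0]
    - [[0, 0, 0.6], 0.0]
    - [[0, 0, 0.3], 0.0]

```text
time_s: 11.3
eef_pos: [521.1, -81.9, 256.2]
ee_rot: [-0.121, 0.698, -0.122, -0.695]
force: [0.8, 0.8, 0.4]
grip_width: 0.748
```

```bash
python3 -c "from h import *; sf(); snap('9',tb=(250,160,360,245),sb=(230,185,310,245))"
```

```text
t 11.30 psi -109.8  Fn -0.1  F [0.8 0.8 0.4]  Tn -0.00 T [-0.02 -0.02 -0.01] g 0.748  press -72.7  p [521.1 -81.9 256.2]
top (250, 160, 360, 245) 6.941
side (230, 185, 310, 245) 9.833
```

View pics/side9.png

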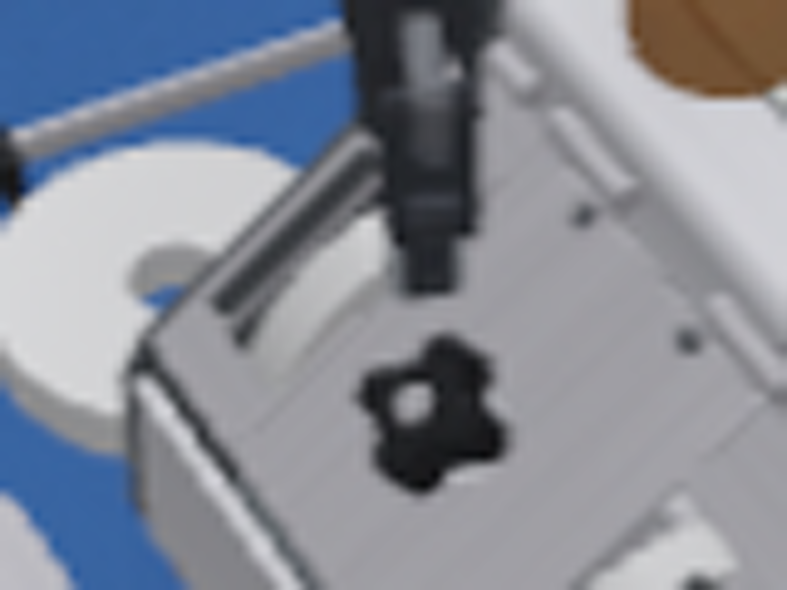

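```bash
python3 - <<'E'
from h import *
c=pickle.load(open("side9.pkl","rb")); s0=pickle.load(open("side4.pkl","rb"))
a=np.array([515.4,-81.4,171])
for d in(0,4,8,12,17): print(d,proj(c,a-d*N))
def cap(c,box):
    x0,y0,x1,y1=box; g=c["image"][y0:y1,x0:x1].min(2).astype(float); 
    return g.astype(int)
def blob(c,box,th):
    x0,y0,x1,y1=box
    g=c["image"][y0:y1,x0:x1].max(2); m=(g<th).astype(np.uint8); m=cv2.morphologyEx(m,cv2.MORPH_CLOSE,np.ones((3,3)))
    k,l,q,ce=cv2.connectedComponentsWithStats(m); i=1+np.argmax(q[1:,4]); return ce[i]+[x0,y0],q[i]
print(blob(s0,(258,214,284,236),90),blob(c,(262,217,285,238),90))
E
```

```text
0 [269.47501823 224.51481057]
4 [270.18858117 224.97876683]
8 [270.89922438 225.44082469]
12 [271.60696574 225.90099577]
17 [272.48758873 226.47357391]
(array([271.60927152, 225.62913907]), array([  6,   5,  16,  14, 151], dtype=int32)) (array([273.52142857, 226.89285714]), array([  4,   2,  15,  16, 140], dtype=int32))
```

step_arm:
  commands:
    - [[0.09, 0.03, -0.7], 0]
    - [[0.09, 0, -0.7], 0]
    - [[0, 0, -0.6], 0]
    - [[0, 0, -0.25], 0]
    - [[0, 0, -0.2], 0]

```text
time_s: 11.9
eef_pos: [527.7, -80.5, 154.5]
ee_rot: [0.122, -0.696, 0.121, 0.697]
force: [-0.0, 0.2, 0.4]
grip_width: 0.748
```

step_arm:
  commands:
    - [[0, 0, 0], 0]
    - [[0, 0, 0], 0]
    - [[0, 0, 0], 0]
    - [[0, 0, 0], 0]
  gripper: 1
  force: 60

```text
time_s: 12.3
eef_pos: [528.3, -80.5, 156.4]
ee_rot: [-0.121, 0.697, -0.121, -0.696]
force: [-1.6, 0.7, 3.9]
grip_width: 0.449
```

```bash
python3 -c "from h import *; sf()"
```

```text
t 12.30 psi -109.8  Fn 4.1  F [-1.6  0.7  3.9]  Tn -0.24 T [0.48 0.22 0.05] g 0.449  press 13.1  p [528.3 -80.5 156.4]
```

step_arm:
  commands:
    - [[0.01, 0, -0.015], 0]
    - [[0, 0, 0], -0.03]
    - [[0.003, 0, -0.005], -0.03]
    - [[0.003, 0, -0.005], -0.03]
    - [[0, 0, 0], 0]

```text
time_s: 12.8
eef_pos: [529.9, -80.9, 155.3]
ee_rot: [-0.219, 0.674, -0.218, -0.671]
force: [4.1, -1.8, 1.8]
grip_width: 0.445
```

```bash
python3 -c "from h import *; sf()"
```

```text
t 12.80 psi -126.0  Fn -0.8  F [ 4.1 -1.8  1.8]  Tn 0.21 T [ 1.02 -1.4   0.92] g 0.445  press 14.9  p [529.9 -80.9 155.3]
```

step_arm:
  commands:
    - [[0.003, 0, -0.005], -0.03]
    - [[0.003, 0, -0.005], -0.03]
    - [[0.003, 0, -0.005], -0.03]
    - [[0, 0, 0], 0]

```text
time_s: 13.2
eef_pos: [529.4, -82.0, 155.4]
ee_rot: [-0.31, 0.636, -0.312, -0.634]
force: [-6.2, -6.7, 10.1]
grip_width: 0.447
```

```bash
python3 -c "from h import *; sf(); snap('10',tb=(250,160,360,245),sb=(230,185,310,245))"
```

```text
t 13.20 psi -142.1  Fn 12.0  F [-6.2 -6.7 10.1]  Tn 0.68 T [-0.48  0.18  0.5 ] g 0.447  press 14.6  p [529.4 -82.  155.4]
top (250, 160, 360, 245) 6.941
side (230, 185, 310, 245) 9.833
```

View pics/side10.png

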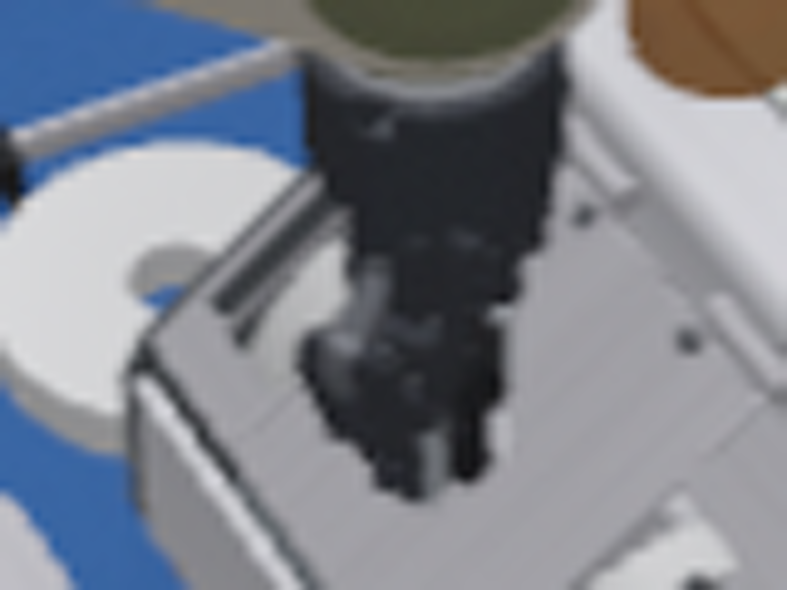

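step_arm:
  commands:
    - [[0, 0, 0.01], 0]
    - [[0, 0, 0], 0]
    - [[0, 0, 0], 0]
  gripper: -0.5

```text
time_s: 13.6
eef_pos: [525.1, -82.1, 154.8]
ee_rot: [0.307, -0.632, 0.313, 0.639]
force: [-29.6, -9.8, 19.5]
grip_width: 0.748
```

step_arm:
  commands:
    - [[-0.1, 0, 0.3], 0.045]
    - [[-0.1, 0, 0.7], 0.045]
    - [[0, 0, 0.7], 0.045]
    - [[0, 0, 0.7], 0.045]
    - [[0, 0, 0.2], 0.045]

```text
time_s: 14.1
eef_pos: [521.6, -80.9, 261.2]
ee_rot: [-0.068, 0.705, -0.07, -0.702]
force: [-0.8, -0.1, -0.7]
grip_width: 0.75
```

step_arm:
  commands:
    - [[0, 0, 0], 0.045]
    - [[0, 0, 0], 0.045]
    - [[0, 0, 0], 0.045]
    - [[0, 0, 0], 0.045]
    - [[0, 0, 0], 0.045]

```text
time_s: 14.6
eef_pos: [520.8, -80.7, 258.1]
ee_rot: [-0.179, -0.684, -0.179, 0.684]
force: [-0.0, 0.5, 0.1]
grip_width: 0.747
```

```bash
python3 -c "from h import *; sf(); snap('11',tb=(250,160,360,245),sb=(230,185,310,245))"
```

```text
t 14.60 psi -60.7  Fn 0.1  F [-0.   0.5  0.1]  Tn 0.00 T [0.04 0.03 0.03] g 0.747  press -74.5  p [520.8 -80.7 258.1]
top (250, 160, 360, 245) 6.941
side (230, 185, 310, 245) 9.833
```

View pics/side11.png

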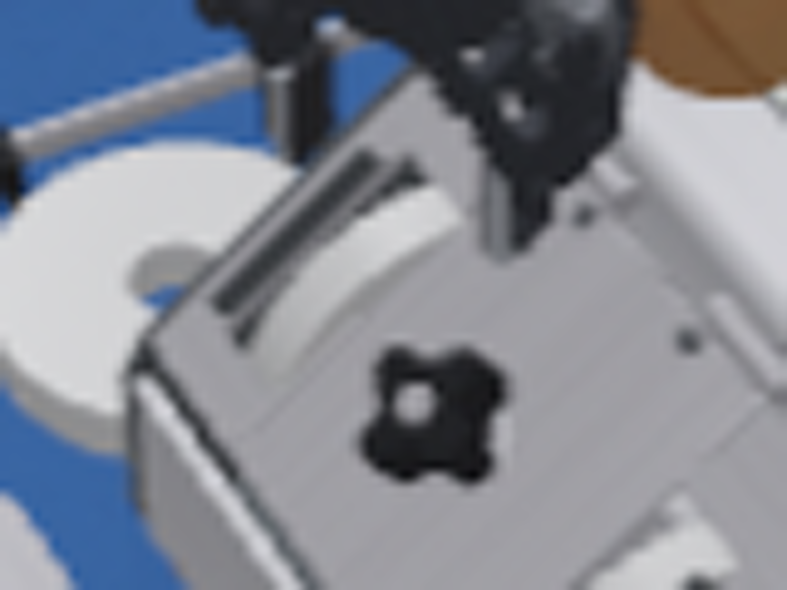

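```bash
cat >> h.py <<'E'
U=np.array([0.818,0.043,0.574]); V=np.cross(N,U)
def onplane(c,u,v,p0,n):
    o,d=ray(c,u,v); return o+d*((p0-o)@n)/(d@n)
def knob(c,box,th=90,lift=4.):
    x0,y0,x1,y1=box; k=8
    im=cv2.resize(c["image"][y0:y1,x0:x1].max(2),None,fx=k,fy=k,interpolation=cv2.INTER_CUBIC)
    m=(im<th).astype(np.uint8); m=cv2.morphologyEx(m,cv2.MORPH_CLOSE,np.ones((3*k,3*k)))
    n,l,q,ce=cv2.connectedComponentsWithStats(m); i=1+np.argmax(q[1:,4])
    ct=max(cv2.findContours((l==i).astype(np.uint8),0,1)[0],key=cv2.contourArea)[:,0,:]
    p0=np.array([521.5,-81,163.5])-(17-lift)*N
    to=lambda a:onplane(c,x0+(a[0]+.5)/k-.5,y0+(a[1]+.5)/k-.5,p0,N)
    P=np.array([to(a) for a in ct]); cc=to(ce[i]); d=P-cc; x=d@U; y=d@V; r=np.hypot(x,y); t=np.arctan2(y,x)
    o=np.argsort(t); t=t[o]; r=r[o]; tt=np.linspace(-np.pi,np.pi,360,endpoint=False); rr=np.interp(tt,t,r,period=2*np.pi)
    z=(rr*np.exp(1j*4*tt)).mean(); print("cen px",np.round([x0+ce[i][0]/k,y0+ce[i][1]/k],2),"phase lobe deg (mod 90)",round(np.degrees(np.angle(z))/4,1),"amp",round(abs(z),2),"rmin/max",r.min().round(1),r.max().round(1))
E
python3 - <<'E'
from h import *
for n,b,l in(("side4",(256,212,284,238),17),("side9",(262,217,285,238),5),("side11",(262,217,285,238),4)):
    knob(pickle.load(open(n+".pkl","rb")),b,90,l)
knob(pickle.load(open("top3.pkl","rb")),(292,208,322,240),125,17)
E
```

```text
cen px [272.08 226.05] phase lobe deg (mod 90) -7.7 amp 1.37 rmin/max 19.0 28.6
cen px [274.1  227.36] phase lobe deg (mod 90) 24.0 amp 1.42 rmin/max 19.0 29.5
cen px [274.32 227.53] phase lobe deg (mod 90) -1.9 amp 1.51 rmin/max 18.0 29.9
cen px [306.18 224.69] phase lobe deg (mod 90) -8.1 amp 1.85 rmin/max 16.5 28.9
```

step_arm:
  commands:
    - [[0.1, 0, -0.6], 0.042]
    - [[0.1, 0, -0.6], 0.042]
    - [[0, 0, -0.6], 0.042]
    - [[0, 0, -0.45], 0]
    - [[0, 0, -0.2], 0]
  gripper: -0.18

```text
time_s: 15.2
eef_pos: [528.4, -80.4, 158.7]
ee_rot: [-0.306, -0.637, -0.307, 0.638]
force: [-0.0, -0.2, 0.2]
grip_width: 0.591
```

step_arm:
  commands:
    - [[0, 0, 0], 0]

```text
time_s: 15.3
eef_pos: [528.7, -80.5, 159.6]
ee_rot: [-0.306, -0.637, -0.307, 0.638]
force: [-0.7, 0.4, 0.3]
grip_width: 0.589
```

```bash
python3 -c "from h import *; sf()"
```

```text
t 15.30 psi -38.6  Fn 0.7  F [-0.7  0.4  0.3]  Tn -0.03 T [-0.02  0.   -0.06] g 0.589  press 10.7  p [528.7 -80.5 159.6]
```

step_arm:
  commands:
    - [[0, 0, -0.04], 0]
    - [[0, 0, 0], 0]
    - [[0, 0, 0], 0]
    - [[0, 0, 0], 0]
  gripper: 1
  force: 60

```text
time_s: 15.7
eef_pos: [528.5, -80.0, 160.6]
ee_rot: [-0.307, -0.637, -0.307, 0.637]
force: [-8.1, 4.9, 10.7]
grip_width: 0.447
```

```bash
python3 -c "from h import *; sf()"
```

```text
t 15.70 psi -38.5  Fn 13.3  F [-8.1  4.9 10.7]  Tn -0.44 T [0.84 1.54 0.11] g 0.447  press 9.8  p [528.5 -80.  160.6]
```

step_arm:
  commands:
    - [[0.0, 0, 0], -0.03]
    - [[0.003, 0, -0.005], -0.03]
    - [[0.003, 0, -0.005], -0.03]
    - [[0.003, 0, -0.005], -0.03]
    - [[0, 0, 0], 0]

```text
time_s: 16.2
eef_pos: [529.7, -79.4, 159.5]
ee_rot: [0.181, 0.684, 0.182, -0.683]
force: [-2.7, 8.5, 3.3]
grip_width: 0.438
```

```bash
python3 -c "from h import *; sf()"
```

```text
t 16.20 psi -60.3  Fn 4.1  F [-2.7  8.5  3.3]  Tn -0.87 T [ 0.95  0.12 -0.4 ] g 0.438  press 11.5  p [529.7 -79.4 159.5]
```

Gripped in the hollows and turning forward freely. Continue.

step_arm:
  commands:
    - [[0.003, -0.01, -0.005], -0.03]
    - [[0.003, -0.01, -0.005], -0.03]
    - [[0.003, 0, -0.005], -0.03]
    - [[0.003, 0, -0.005], -0.03]
    - [[0, 0, 0], 0]

```text
time_s: 16.7
eef_pos: [529.4, -79.8, 159.7]
ee_rot: [-0.049, -0.705, -0.051, 0.705]
force: [-12.2, 10.6, 16.5]
grip_width: 0.433
```

```bash
python3 -c "from h import *; sf()"
```

```text
t 16.70 psi -81.9  Fn 20.2  F [-12.2  10.6  16.5]  Tn -1.03 T [1.72 1.64 0.  ] g 0.433  press 11.1  p [529.4 -79.8 159.7]
```

step_arm:
  commands:
    - [[0.003, 0, -0.005], -0.03]
    - [[0.003, 0, -0.005], -0.03]
    - [[0.003, 0, -0.005], -0.03]
    - [[0.003, 0, -0.005], -0.03]
    - [[0, 0, 0], 0]

```text
time_s: 17.2
eef_pos: [530.2, -79.5, 159.0]
ee_rot: [-0.084, 0.702, -0.081, -0.702]
force: [-11.5, 8.4, 17.2]
grip_width: 0.43
```

```bash
python3 -c "from h import *; sf()"
```

```text
t 17.20 psi -103.4  Fn 20.4  F [-11.5   8.4  17.2]  Tn -0.82 T [3.17 1.11 1.26] g 0.430  press 12.1  p [530.2 -79.5 159. ]
```

step_arm:
  commands:
    - [[-0.02, 0.03, 0.03], -0.03]
    - [[0.0, 0, 0], -0.03]
    - [[0.0, 0, 0], -0.03]
    - [[0, 0, 0], 0]

```text
time_s: 17.6
eef_pos: [528.6, -79.9, 161.7]
ee_rot: [0.181, -0.683, 0.181, 0.684]
force: [-23.9, 7.7, 35.8]
grip_width: 0.43
```

```bash
python3 -c "from h import *; sf()"
```

```text
t 17.60 psi -119.7  Fn 42.8  F [-23.9   7.7  35.8]  Tn -1.08 T [ 0.79  4.   -0.62] g 0.430  press 9.0  p [528.6 -79.9 161.7]
```

step_arm:
  commands:
    - [[0, 0, 0], -0.03]
    - [[0.0, 0, 0], -0.03]
    - [[0, 0, 0], 0]

```text
time_s: 17.9
eef_pos: [529.5, -78.8, 161.2]
ee_rot: [-0.245, 0.664, -0.243, -0.663]
force: [-12.7, 8.9, 22.0]
grip_width: 0.424
```

```bash
python3 -c "from h import *; sf()"
```

```text
t 17.90 psi -130.4  Fn 25.0  F [-12.7   8.9  22. ]  Tn -0.62 T [2.06 1.57 0.74] g 0.424  press 10.0  p [529.5 -78.8 161.2]
```

```bash
python3 -c "from h import *; snap('12',tb=(250,160,360,245),sb=(230,185,310,245)); sf()"
```

```text
top (250, 160, 360, 245) 6.941
side (230, 185, 310, 245) 9.833
t 18.00 psi -130.2  Fn 24.8  F [-12.9   9.5  21.6]  Tn -0.65 T [2.07 1.48 0.71] g 0.422  press 10.0  p [529.5 -78.8 161.1]
```

View pics/side12.png

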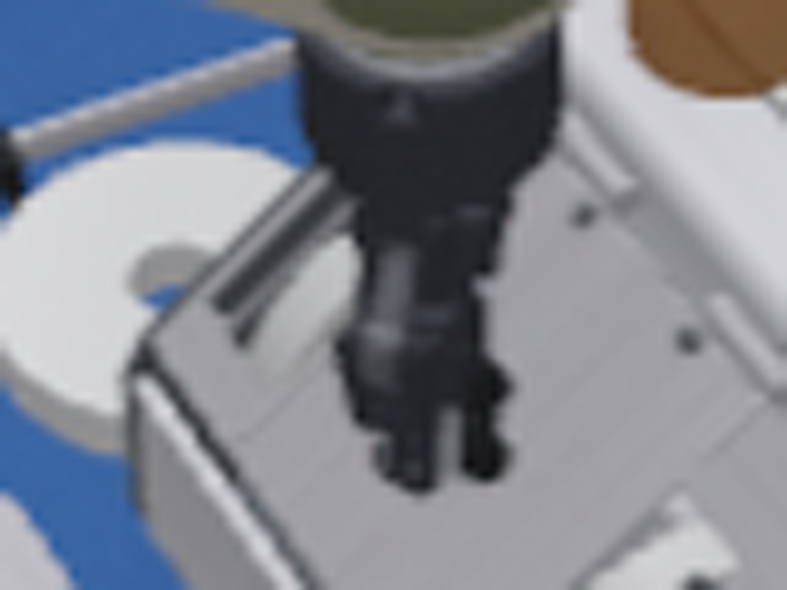

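step_arm:
  commands:
    - [[0, 0, 0], 0]
    - [[0, 0, 0], 0]
  gripper: -0.18

```text
time_s: 18.2
eef_pos: [530.1, -80.3, 158.9]
ee_rot: [-0.244, 0.665, -0.244, -0.663]
force: [-0.7, -0.6, -0.6]
grip_width: 0.587
```

step_arm:
  commands:
    - [[-0.1, 0, 0.5], 0.045]
    - [[-0.1, 0, 0.7], 0.045]
    - [[0, 0, 0.7], 0.045]
    - [[0, 0, 0.5], 0.045]
    - [[0, 0, 0.0], 0.045]

```text
time_s: 18.7
eef_pos: [522.7, -80.7, 257.1]
ee_rot: [0.004, 0.709, 0.002, -0.705]
force: [-0.4, -0.3, -0.5]
grip_width: 0.59
```

step_arm:
  commands:
    - [[0, 0, 0], 0.045]
    - [[0, 0, 0], 0.045]
    - [[0, 0, 0], 0.045]
    - [[0, 0, 0], 0]

```text
time_s: 19.1
eef_pos: [521.8, -80.4, 254.1]
ee_rot: [0.15, 0.691, 0.15, -0.691]
force: [-0.1, 0.1, -0.4]
grip_width: 0.589
```

```bash
python3 -c "
from h import *; sf(); snap('13',tb=(250,160,360,245),sb=(230,185,310,245))
knob(pickle.load(open('side13.pkl','rb')),(262,217,285,238),90,2)"
```

```text
t 19.10 psi -65.5  Fn -0.3  F [-0.1  0.1 -0.4]  Tn -0.05 T [ 0.03 -0.03 -0.04] g 0.589  press -70.6  p [521.8 -80.4 254.1]
top (250, 160, 360, 245) 6.941
side (230, 185, 310, 245) 9.833
cen px [274.5 227.6] phase lobe deg (mod 90) 9.5 amp 1.49 rmin/max 18.3 29.4
```

View pics/side13.png

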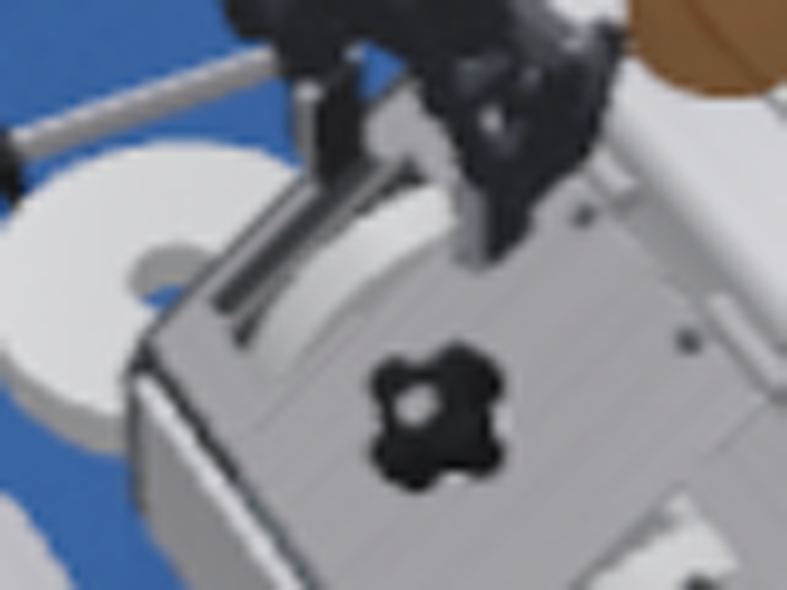

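step_arm:
  commands:
    - [[-0.1, -0.11, 0], -0.04]
    - [[-0.1, -0.11, 0], -0.04]
    - [[-0.1, -0.11, 0], -0.04]
    - [[-0.1, -0.11, -0.2], -0.04]
    - [[-0.08, -0.1, -0.5], -0.04]
  gripper: 1

```text
time_s: 19.7
eef_pos: [503.0, -102.3, 226.8]
ee_rot: [-0.074, 0.704, -0.074, -0.702]
force: [0.1, 0.1, -0.7]
grip_width: 0.002
```

step_arm:
  commands:
    - [[0, 0, -0.6], -0.04]
    - [[0, 0, -0.6], 0]
    - [[0, 0, -0.5], 0]
    - [[0, 0, -0.2], 0]
    - [[0, 0, 0], 0]

```text
time_s: 20.2
eef_pos: [502.1, -102.0, 149.2]
ee_rot: [0.115, -0.697, 0.116, 0.698]
force: [-1.8, -2.5, -1.8]
grip_width: -0.002
```

```bash
python3 -c "
from h import *; sf(); snap('14',tb=(250,160,360,245),sb=(230,185,310,245))"
```

```text
t 20.20 psi -108.8  Fn -0.4  F [-1.8 -2.5 -1.8]  Tn 0.23 T [-0.45  0.24 -0.02] g -0.002  press 3.4  p [ 502.1 -102.   149.2]
top (250, 160, 360, 245) 6.941
side (230, 185, 310, 245) 9.833
```

View pics/side14.png

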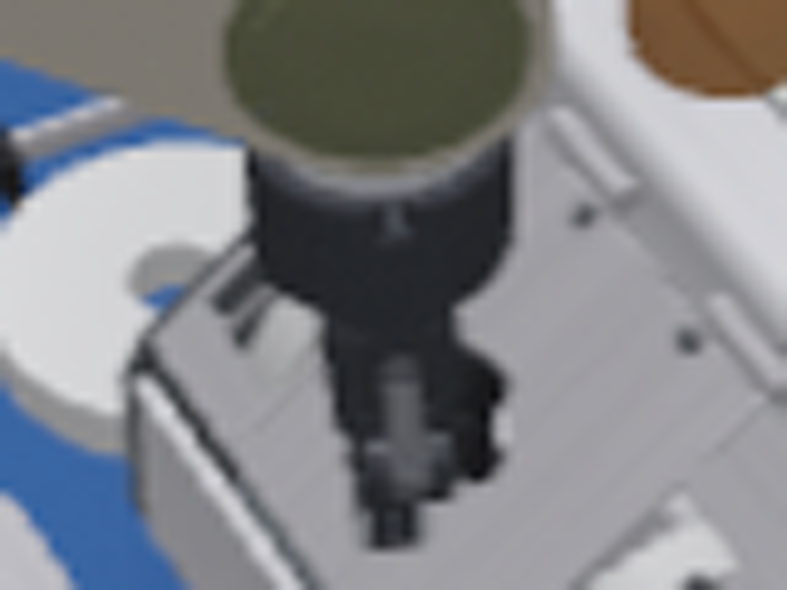

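step_arm:
  commands:
    - [[0, 0.1, 0], 0]
    - [[0, 0.1, 0], 0]
    - [[0.0, 0, 0], 0]

```text
time_s: 20.6
eef_pos: [501.2, -93.8, 149.6]
ee_rot: [0.115, -0.697, 0.115, 0.699]
force: [-6.8, -4.8, -6.1]
grip_width: -0.0
```

step_arm:
  commands:
    - [[0, 0.1, 0], 0]
    - [[0.02, 0.05, 0], 0]
    - [[0.0, 0, 0], 0]

```text
time_s: 20.9
eef_pos: [500.5, -88.3, 149.0]
ee_rot: [0.114, -0.695, 0.116, 0.701]
force: [-16.0, -8.3, -4.4]
grip_width: -0.006
```

```bash
python3 -c "
from h import *; sf(); snap('15',tb=(250,160,360,245),sb=(230,185,310,245))"
```

```text
t 20.90 psi -108.7  Fn 5.9  F [-16.   -8.3  -4.4]  Tn 0.67 T [-1.36  2.46 -0.05] g -0.006  press 3.0  p [500.5 -88.3 149. ]
top (250, 160, 360, 245) 6.941
side (230, 185, 310, 245) 9.833
```

View pics/side15.png

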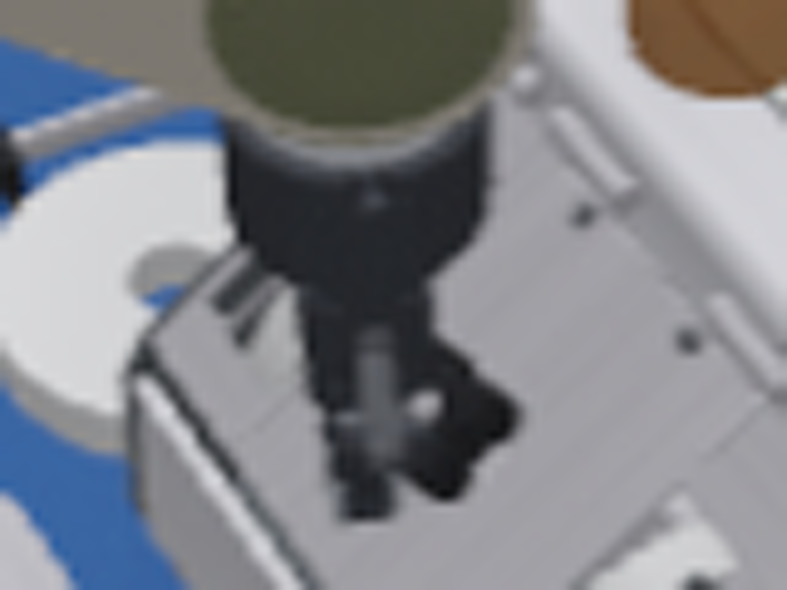

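step_arm:
  commands:
    - [[-0.3, -0.1, 0], 0]
    - [[-0.2, 0, 0.5], 0.04]
    - [[0.2, 0.1, 0.8], 0.04]
    - [[0.3, 0.1, 0.8], 0.04]
    - [[0.3, 0.1, 0.5], 0.04]

```text
time_s: 21.5
eef_pos: [516.2, -79.4, 257.5]
ee_rot: [0.064, 0.706, 0.063, -0.703]
force: [0.3, -0.3, -0.5]
grip_width: 0.001
```

step_arm:
  commands:
    - [[0.2, 0, 0], 0.04]
    - [[0, 0, 0], 0.04]
    - [[0, 0, 0], 0]
  gripper: -0.18

```text
time_s: 21.8
eef_pos: [523.5, -79.4, 254.7]
ee_rot: [0.151, 0.692, 0.15, -0.69]
force: [0.0, -0.3, 0.4]
grip_width: 0.508
```

```bash
python3 -c "
from h import *; sf(); snap('16',tb=(250,160,360,245),sb=(230,185,310,245))
knob(pickle.load(open('side16.pkl','rb')),(262,217,285,238),90,2)"
```

```text
t 21.80 psi -65.4  Fn 0.3  F [ 0.  -0.3  0.4]  Tn 0.04 T [-0.04 -0.03  0.02] g 0.508  press -70.1  p [523.5 -79.4 254.7]
top (250, 160, 360, 245) 6.941
side (230, 185, 310, 245) 9.833
cen px [274.68 227.74] phase lobe deg (mod 90) -38.2 amp 1.67 rmin/max 17.1 28.3
```

View pics/side16.png

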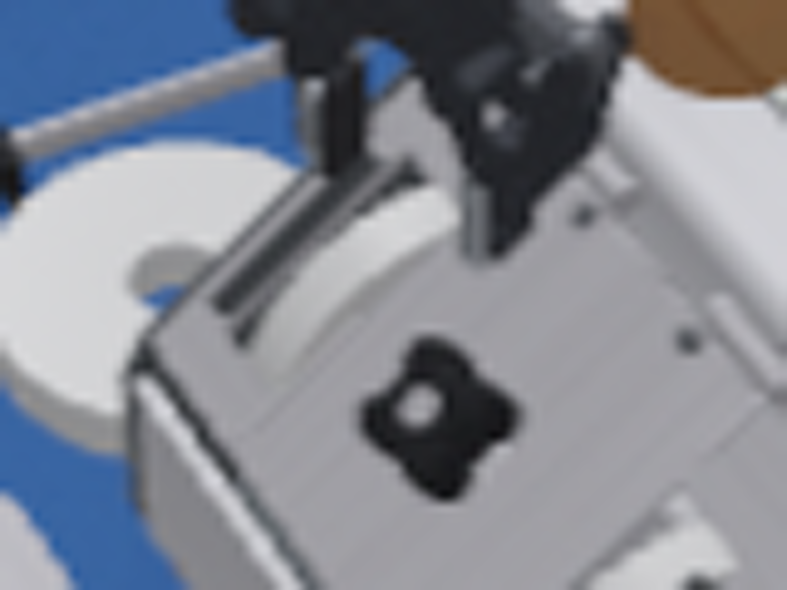

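step_arm:
  commands:
    - [[0.1, -0.03, -0.6], -0.038]
    - [[0.07, 0, -0.6], -0.038]
    - [[0, 0, -0.6], 0]
    - [[0, 0, -0.45], 0]
    - [[0, 0, -0.18], 0]
  gripper: -0.18

```text
time_s: 22.4
eef_pos: [529.4, -80.7, 155.2]
ee_rot: [-0.065, -0.703, -0.066, 0.705]
force: [0.7, 1.1, 0.3]
grip_width: 0.587
```

step_arm:
  commands:
    - [[0, 0, 0], 0]
    - [[0, 0, 0], 0]
    - [[0, 0, 0], 0]
    - [[0, 0, 0], 0]
  gripper: 1
  force: 60

```text
time_s: 22.8
eef_pos: [529.5, -80.0, 156.6]
ee_rot: [-0.066, -0.704, -0.067, 0.704]
force: [-1.4, 4.5, -6.6]
grip_width: 0.43
```

```bash
python3 -c "from h import *; sf()"
```

```text
t 22.80 psi -79.2  Fn -4.8  F [-1.4  4.5 -6.6]  Tn -0.43 T [ 0.63  0.22 -0.08] g 0.430  press 13.6  p [529.5 -80.  156.6]
```

step_arm:
  commands:
    - [[0.01, 0.02, -0.01], -0.03]
    - [[0.003, 0, -0.005], -0.03]
    - [[0.003, 0, -0.005], -0.03]
    - [[0.003, 0, -0.005], -0.03]
    - [[0, 0, 0], 0]

```text
time_s: 23.3
eef_pos: [529.9, -79.6, 156.5]
ee_rot: [0.068, -0.703, 0.067, 0.705]
force: [-8.5, 1.7, 4.3]
grip_width: 0.433
```

```bash
python3 -c "from h import *; sf()"
```

```text
t 23.30 psi -100.9  Fn 8.3  F [-8.5  1.7  4.3]  Tn -0.22 T [1.42 1.07 0.76] g 0.433  press 13.9  p [529.9 -79.6 156.5]
```

step_arm:
  commands:
    - [[0, 0, 0], -0.03]
    - [[0, 0, 0], -0.03]
    - [[0, 0, 0], -0.03]
    - [[0, 0, 0], -0.03]
    - [[0, 0, 0], 0]

```text
time_s: 23.8
eef_pos: [529.3, -79.1, 158.3]
ee_rot: [0.198, -0.678, 0.198, 0.68]
force: [-20.4, 5.9, 20.9]
grip_width: 0.429
```

```bash
python3 -c "from h import *; sf()"
```

```text
t 23.80 psi -122.5  Fn 28.6  F [-20.4   5.9  20.9]  Tn -0.78 T [2.03 2.51 0.56] g 0.429  press 12.2  p [529.3 -79.1 158.3]
```

step_arm:
  commands:
    - [[-0.015, 0, 0.03], -0.03]
    - [[0, 0, 0], -0.03]
    - [[0, 0, 0], 0]

```text
time_s: 24.1
eef_pos: [528.8, -77.9, 160.2]
ee_rot: [0.262, -0.656, 0.26, 0.658]
force: [-20.3, 14.8, 29.3]
grip_width: 0.41
```

```bash
python3 -c "from h import *; sf()"
```

```text
t 24.10 psi -133.3  Fn 35.2  F [-20.3  14.8  29.3]  Tn -1.64 T [ 2.68  3.46 -0.  ] g 0.410  press 10.4  p [528.8 -77.9 160.2]
```

step_arm:
  commands:
    - [[0, 0, 0], 0]
    - [[0, 0, 0], 0]
  gripper: -0.18

```text
time_s: 24.3
eef_pos: [530.7, -80.2, 158.1]
ee_rot: [-0.26, 0.658, -0.26, -0.656]
force: [-1.5, 0.8, 1.5]
grip_width: 0.586
```

step_arm:
  commands:
    - [[-0.1, 0, 0.5], 0.045]
    - [[-0.1, 0, 0.7], 0.045]
    - [[0, 0, 0.7], 0.045]
    - [[0, 0, 0.5], 0.045]
    - [[0, 0, 0.0], 0.045]

```text
time_s: 24.8
eef_pos: [523.3, -80.8, 256.2]
ee_rot: [-0.014, 0.709, -0.016, -0.705]
force: [0.4, -0.2, -0.7]
grip_width: 0.591
```

step_arm:
  commands:
    - [[0, 0, 0], 0.045]
    - [[0, 0, 0], 0.045]
    - [[0, 0, 0], 0.045]
    - [[0, 0, 0], 0]

```text
time_s: 25.2
eef_pos: [522.4, -80.4, 253.2]
ee_rot: [0.133, 0.695, 0.133, -0.694]
force: [0.6, 0.2, 0.4]
grip_width: 0.589
```

```bash
python3 -c "
from h import *; sf(); snap('17',tb=(250,160,360,245),sb=(230,185,310,245))
knob(pickle.load(open('side17.pkl','rb')),(262,217,285,238),90,1)"
```

```text
t 25.20 psi -68.4  Fn -0.0  F [0.6 0.2 0.4]  Tn -0.03 T [ 0.04  0.01 -0.01] g 0.589  press -69.5  p [522.4 -80.4 253.2]
top (250, 160, 360, 245) 6.941
side (230, 185, 310, 245) 9.833
cen px [274.86 227.85] phase lobe deg (mod 90) 4.9 amp 1.52 rmin/max 18.4 29.6
```

View pics/side17.png

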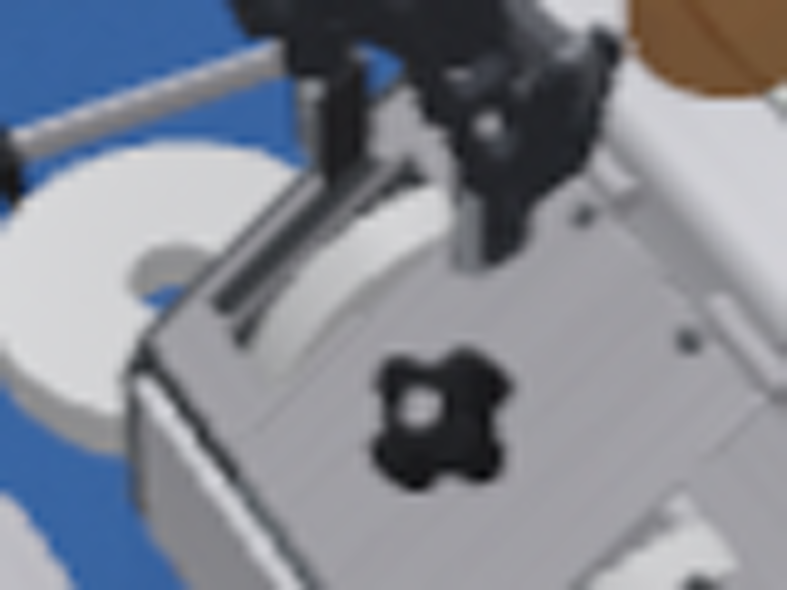

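step_arm:
  commands:
    - [[-0.1, -0.11, 0], -0.04]
    - [[-0.1, -0.11, 0], -0.04]
    - [[-0.1, -0.11, 0], -0.04]
    - [[-0.1, -0.11, -0.2], -0.04]
    - [[-0.07, -0.1, -0.5], -0.04]
  gripper: 1

```text
time_s: 25.8
eef_pos: [503.9, -102.3, 225.9]
ee_rot: [-0.091, 0.702, -0.092, -0.7]
force: [-0.0, -0.6, -0.6]
grip_width: 0.003
```

step_arm:
  commands:
    - [[0, 0, -0.6], -0.026]
    - [[0, 0, -0.6], 0]
    - [[0, 0, -0.5], 0]
    - [[0, 0, -0.21], 0]
    - [[0, 0, 0], 0]

```text
time_s: 26.3
eef_pos: [503.1, -101.9, 147.8]
ee_rot: [0.118, -0.697, 0.118, 0.698]
force: [-0.9, -1.6, -1.0]
grip_width: 0.003
```

step_arm:
  commands:
    - [[0, 0.1, 0], 0]
    - [[0, 0.1, 0], 0]
    - [[0, 0.05, 0], 0]
    - [[0.0, 0, 0], 0]

```text
time_s: 26.7
eef_pos: [502.1, -92.4, 148.3]
ee_rot: [0.117, -0.696, 0.118, 0.699]
force: [-7.8, -7.6, -7.0]
grip_width: -0.0
```

```bash
python3 -c "
from h import *; sf()"
```

```text
t 26.70 psi -109.1  Fn -1.0  F [-7.8 -7.6 -7. ]  Tn 0.61 T [-1.22  1.24 -0.07] g -0.000  press 4.4  p [502.1 -92.4 148.3]
```

step_arm:
  commands:
    - [[-0.3, -0.1, 0], 0]
    - [[-0.2, 0, 0.5], 0.04]
    - [[0.2, 0.1, 0.8], 0.04]
    - [[0.3, 0.1, 0.8], 0.04]
    - [[0.3, 0.1, 0.5], 0.04]

```text
time_s: 27.2
eef_pos: [516.4, -83.6, 256.4]
ee_rot: [0.062, 0.706, 0.061, -0.703]
force: [0.1, -0.5, -0.4]
grip_width: -0.002
```

step_arm:
  commands:
    - [[0.2, 0.1, 0], 0.04]
    - [[0, 0, 0], 0]
    - [[0, 0, 0], 0]
  gripper: -0.18

```text
time_s: 27.5
eef_pos: [523.1, -79.6, 252.6]
ee_rot: [0.103, 0.7, 0.103, -0.7]
force: [0.5, 0.8, 0.4]
grip_width: 0.504
```

```bash
python3 -c "
from h import *; sf(); snap('18',tb=(250,160,360,245),sb=(230,185,310,245))
knob(pickle.load(open('side18.pkl','rb')),(262,217,285,238),90,1)"
```

```text
t 27.50 psi -73.3  Fn 0.1  F [0.5 0.8 0.4]  Tn -0.02 T [-0.02 -0.   -0.03] g 0.504  press -68.6  p [523.1 -79.6 252.6]
top (250, 160, 360, 245) 6.941
side (230, 185, 310, 245) 9.833
cen px [275.06 227.96] phase lobe deg (mod 90) -26.1 amp 1.6 rmin/max 17.7 28.6
```

View pics/side18.png

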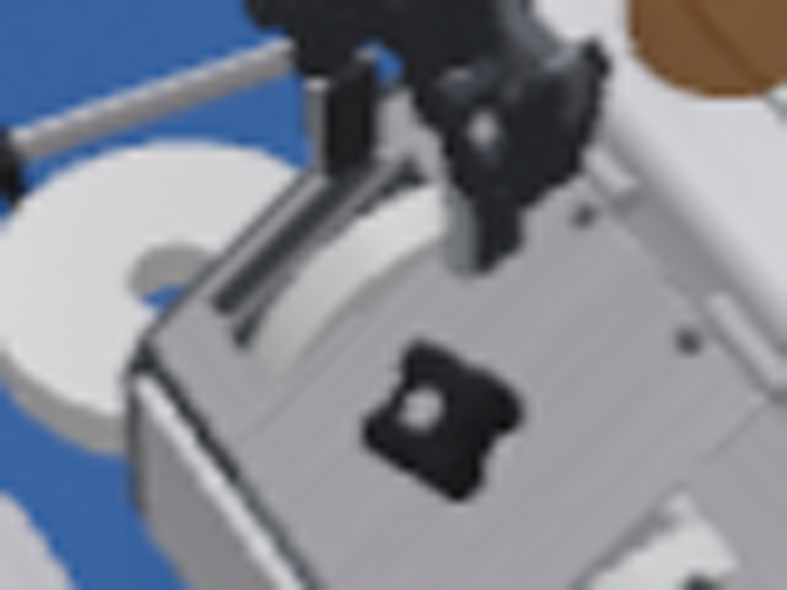

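step_arm:
  commands:
    - [[0.1, -0.02, -0.6], 0.026]
    - [[0.1, 0, -0.6], 0.026]
    - [[0, 0, -0.6], 0]
    - [[0, 0, -0.45], 0]
    - [[0, 0, -0.18], 0]
  gripper: -0.18

```text
time_s: 28.1
eef_pos: [530.4, -80.5, 153.4]
ee_rot: [-0.16, -0.688, -0.161, 0.69]
force: [-0.3, 0.5, 0.6]
grip_width: 0.589
```

step_arm:
  commands:
    - [[0, 0, 0], 0]
    - [[0, 0, 0], 0]
    - [[0, 0, 0], 0]
    - [[0, 0, 0], 0]
  gripper: 1
  force: 80

```text
time_s: 28.5
eef_pos: [530.3, -80.0, 154.8]
ee_rot: [-0.16, -0.688, -0.161, 0.69]
force: [-4.7, 3.7, -6.9]
grip_width: 0.438
```

```bash
python3 -c "from h import *; sf()"
```

```text
t 28.50 psi -63.7  Fn -3.1  F [-4.7  3.7 -6.9]  Tn -0.35 T [ 0.32  0.75 -0.18] g 0.438  press 15.6  p [530.3 -80.  154.8]
```

step_arm:
  commands:
    - [[0, 0, 0], -0.03]
    - [[0, 0, 0], -0.03]
    - [[0, 0, 0], 0]

```text
time_s: 28.8
eef_pos: [529.6, -79.8, 155.9]
ee_rot: [-0.094, -0.699, -0.095, 0.702]
force: [-13.7, 4.1, 5.6]
grip_width: 0.427
```

```bash
python3 -c "from h import *; sf()"
```

```text
t 28.80 psi -74.6  Fn 12.3  F [-13.7   4.1   5.6]  Tn -0.47 T [1.13 2.16 0.3 ] g 0.427  press 14.3  p [529.6 -79.8 155.9]
```

step_arm:
  commands:
    - [[0, 0, 0], -0.02]
    - [[0, 0, 0], -0.02]
    - [[0, 0, 0], 0]

```text
time_s: 29.1
eef_pos: [530.4, -79.5, 155.3]
ee_rot: [-0.05, -0.704, -0.052, 0.706]
force: [-5.0, 4.3, -2.3]
grip_width: 0.424
```

```bash
python3 -c "from h import *; sf()"
```

```text
t 29.10 psi -81.8  Fn 0.9  F [-5.   4.3 -2.3]  Tn -0.51 T [1.57 0.86 0.5 ] g 0.424  press 15.3  p [530.4 -79.5 155.3]
```

step_arm:
  commands:
    - [[0, 0, 0], -0.02]
    - [[0, 0, 0], -0.02]
    - [[0, 0, 0], 0]

```text
time_s: 29.4
eef_pos: [529.5, -79.8, 156.4]
ee_rot: [-0.006, -0.705, -0.007, 0.709]
force: [-17.6, 5.2, 11.0]
grip_width: 0.422
```

```bash
python3 -c "from h import *; sf()"
```

```text
t 29.40 psi -89.0  Fn 19.0  F [-17.6   5.2  11. ]  Tn -0.56 T [1.23 2.57 0.27] g 0.422  press 13.8  p [529.5 -79.8 156.4]
```

step_arm:
  commands:
    - [[-0.01, 0.02, 0.01], -0.02]
    - [[0, 0, 0], -0.02]
    - [[0, 0, 0], 0]

```text
time_s: 29.7
eef_pos: [529.2, -79.4, 157.2]
ee_rot: [0.038, -0.705, 0.038, 0.708]
force: [-18.3, 1.1, 13.0]
grip_width: 0.423
```

```bash
python3 -c "from h import *; sf()"
```

```text
t 29.70 psi -96.1  Fn 21.1  F [-18.3   1.1  13. ]  Tn -0.25 T [1.4  2.6  0.76] g 0.423  press 13.0  p [529.2 -79.4 157.2]
```

step_arm:
  commands:
    - [[0, 0, 0], -0.02]
    - [[0, 0, 0], -0.02]
    - [[0, 0, 0], 0]

```text
time_s: 30.0
eef_pos: [530.1, -79.6, 156.2]
ee_rot: [0.082, -0.702, 0.082, 0.703]
force: [-7.2, 0.7, 1.2]
grip_width: 0.416
```

```bash
python3 -c "from h import *; sf(); snap('19',sb=(230,185,310,245))"
```

```text
t 30.00 psi -103.4  Fn 5.1  F [-7.2  0.7  1.2]  Tn 0.04 T [0.94 1.08 0.75] g 0.416  press 14.3  p [530.1 -79.6 156.2]
top (220, 110, 420, 290) 3.278
side (230, 185, 310, 245) 9.833
```

View pics/side19.png

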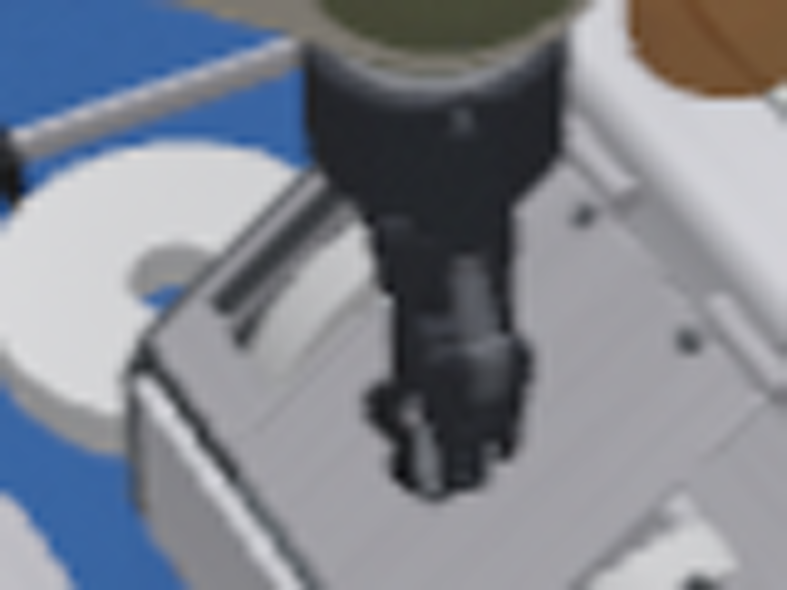

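step_arm:
  commands:
    - [[0, 0, 0], -0.02]
    - [[0, 0, 0], -0.02]
    - [[0, 0, 0], 0]

```text
time_s: 30.4
eef_pos: [529.8, -79.6, 157.1]
ee_rot: [0.126, -0.695, 0.126, 0.697]
force: [-13.5, 1.5, 9.2]
grip_width: 0.419
```

```bash
python3 -c "from h import *; sf()"
```

```text
t 30.40 psi -110.5  Fn 15.3  F [-13.5   1.5   9.2]  Tn 0.02 T [0.75 1.94 0.62] g 0.419  press 13.5  p [529.8 -79.6 157.1]
```

step_arm:
  commands:
    - [[0, 0, 0], -0.02]
    - [[0, 0, 0], -0.02]
    - [[0, 0, 0], 0]

```text
time_s: 30.7
eef_pos: [530.1, -79.1, 157.1]
ee_rot: [0.169, -0.686, 0.169, 0.687]
force: [-13.5, 1.7, 8.5]
grip_width: 0.423
```

```bash
python3 -c "from h import *; sf()"
```

```text
t 30.70 psi -117.7  Fn 14.7  F [-13.5   1.7   8.5]  Tn 0.13 T [1.84 1.23 1.49] g 0.423  press 13.6  p [530.1 -79.1 157.1]
```

```bash
python3 -c "from h import *; snap('20',sb=(230,185,310,245)); sf()"
```

```text
top (220, 110, 420, 290) 3.278
side (230, 185, 310, 245) 9.833
t 30.80 psi -117.6  Fn 14.0  F [-12.5   1.7   8.4]  Tn 0.12 T [1.81 1.27 1.46] g 0.425  press 13.6  p [530.1 -79.1 157.1]
```

View pics/side20.png

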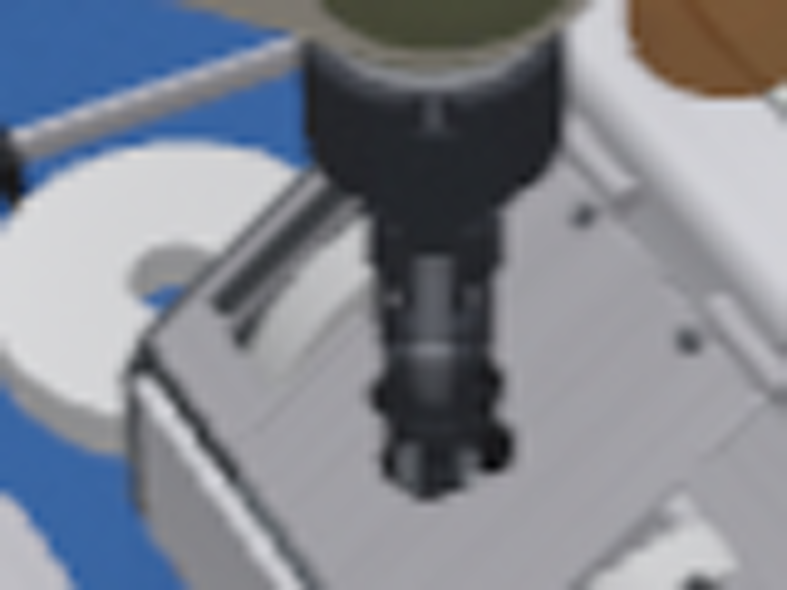

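step_arm:
  commands:
    - [[0, 0, 0], 0]
    - [[0, 0, 0], 0]
  gripper: -0.18

```text
time_s: 31.0
eef_pos: [531.6, -80.1, 156.7]
ee_rot: [-0.169, 0.688, -0.17, -0.685]
force: [-0.0, 0.2, -0.5]
grip_width: 0.588
```

step_arm:
  commands:
    - [[-0.1, 0, 0.5], 0.045]
    - [[-0.1, 0, 0.7], 0.045]
    - [[0, 0, 0.7], 0.045]
    - [[0, 0, 0.5], 0.045]
    - [[0, 0, 0.0], 0.045]

```text
time_s: 31.5
eef_pos: [524.3, -80.3, 255.3]
ee_rot: [0.082, 0.705, 0.079, -0.7]
force: [0.2, -1.5, -0.5]
grip_width: 0.588
```

```bash
python3 -c "
from h import *; sf(); snap('21',tb=(250,160,360,245),sb=(230,185,310,245))
knob(pickle.load(open('side21.pkl','rb')),(262,217,285,238),90,0)"
```

```text
t 31.50 psi -76.9  Fn -0.5  F [ 0.2 -1.5 -0.5]  Tn 0.02 T [-0.01  0.02  0.02] g 0.588  press -70.2  p [524.3 -80.3 255.3]
top (250, 160, 360, 245) 6.941
side (230, 185, 310, 245) 9.833
cen px [275.1 228. ] phase lobe deg (mod 90) 37.4 amp 1.66 rmin/max 16.8 29.0
```

View pics/side21.png

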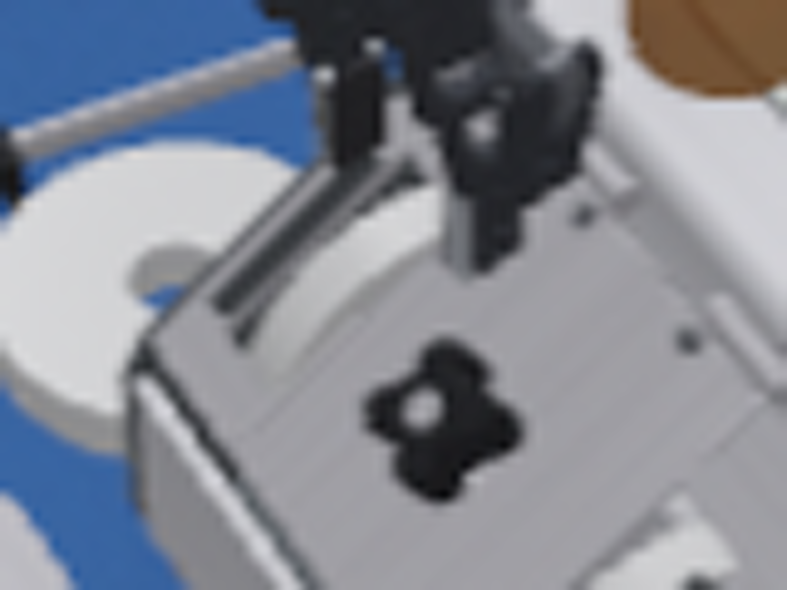

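step_arm:
  commands:
    - [[0.1, 0, -0.6], -0.035]
    - [[0.08, 0, -0.6], -0.036]
    - [[0, 0, -0.6], -0.036]
    - [[0, 0, -0.5], 0]
    - [[0, 0, -0.22], 0]

```text
time_s: 32.1
eef_pos: [529.5, -79.6, 148.9]
ee_rot: [0.041, -0.705, 0.041, 0.707]
force: [0.8, 0.1, -0.5]
grip_width: 0.589
```

step_arm:
  commands:
    - [[0, 0, 0], 0]
    - [[0, 0, 0], 0]
    - [[0, 0, 0], 0]
    - [[0, 0, 0], 0]
  gripper: 1
  force: 100

```text
time_s: 32.5
eef_pos: [529.6, -79.8, 150.2]
ee_rot: [0.04, -0.705, 0.04, 0.707]
force: [-2.4, -2.0, -13.9]
grip_width: 0.426
```

```bash
python3 -c "from h import *; sf()"
```

```text
t 32.50 psi -96.5  Fn -9.9  F [ -2.4  -2.  -13.9]  Tn 0.21 T [-0.32  0.46  0.05] g 0.426  press 19.0  p [529.6 -79.8 150.2]
```

step_arm:
  commands:
    - [[0, 0, 0], -0.02]
    - [[0, 0, 0], 0]

```text
time_s: 32.7
eef_pos: [529.6, -79.4, 150.3]
ee_rot: [0.062, -0.704, 0.062, 0.705]
force: [-2.0, -2.6, -13.8]
grip_width: 0.426
```

```bash
python3 -c "from h import *; sf()"
```

```text
t 32.70 psi -100.1  Fn -10.0  F [ -2.   -2.6 -13.8]  Tn 0.22 T [0.58 0.48 0.7 ] g 0.426  press 18.9  p [529.6 -79.4 150.3]
```

step_arm:
  commands:
    - [[0, 0, 0], -0.02]
    - [[0, 0, 0], 0]

```text
time_s: 32.9
eef_pos: [529.6, -79.0, 150.4]
ee_rot: [0.084, -0.701, 0.083, 0.703]
force: [-4.8, 0.1, -11.4]
grip_width: 0.429
```

```bash
python3 -c "from h import *; sf()"
```

```text
t 32.90 psi -103.5  Fn -6.6  F [ -4.8   0.1 -11.4]  Tn 0.02 T [1.85 0.54 1.34] g 0.429  press 18.8  p [529.6 -79.  150.4]
```

step_arm:
  commands:
    - [[0, 0, 0], 0]
    - [[0, 0, 0], 0]
  gripper: -0.18

```text
time_s: 33.1
eef_pos: [531.6, -80.3, 152.5]
ee_rot: [-0.083, 0.704, -0.084, -0.7]
force: [0.1, -0.1, -0.2]
grip_width: 0.589
```

step_arm:
  commands:
    - [[-0.1, 0, 0.5], 0]
    - [[-0.1, 0, 0.8], 0]
    - [[-0.3, -0.3, 0.8], 0]
    - [[-0.6, -0.8, 0.5], 0]
    - [[-0.6, -0.8, 0], 0]

```text
time_s: 33.6
eef_pos: [463.1, -157.2, 259.1]
ee_rot: [-0.082, 0.705, -0.085, -0.699]
force: [0.9, -0.7, -0.0]
grip_width: 0.587
```

step_arm:
  commands:
    - [[-0.6, -0.8, 0], 0]
    - [[-0.6, -0.8, 0], 0]
    - [[-0.6, -0.8, 0], 0]
    - [[-0.6, -0.8, 0], 0]
    - [[0, 0, 0], 0]

```text
time_s: 34.1
eef_pos: [364.6, -287.3, 256.1]
ee_rot: [-0.084, 0.703, -0.087, -0.701]
force: [0.9, 0.9, 1.1]
grip_width: 0.587
```

```bash
python3 -c "
from h import *; sf(); snap('22'); sf()
knob(pickle.load(open('side22.pkl','rb')),(262,217,285,238),90,0)
t=pickle.load(open('top22.pkl','rb')); s=pickle.load(open('side22.pkl','rb'))
knob(t,(292,205,322,238),125,0)
"
```

```text
t 34.10 psi -103.9  Fn 0.4  F [0.9 0.9 1.1]  Tn -0.07 T [ 0.08  0.01 -0.03] g 0.587  press -168.6  p [ 364.6 -287.3  256.1]
top (220, 110, 420, 290) 3.278
side (200, 160, 380, 295) 4.37
t 34.20 psi -103.7  Fn -0.7  F [ 1.  -0.2 -0.2]  Tn 0.04 T [ 0.01 -0.05  0.06] g 0.590  press -167.2  p [ 366.3 -284.6  255.8]
cen px [275.1 228. ] phase lobe deg (mod 90) 37.4 amp 1.67 rmin/max 16.8 29.0
cen px [305.64 221.78] phase lobe deg (mod 90) 38.1 amp 1.75 rmin/max 17.4 27.6
```

View pics/side22.png

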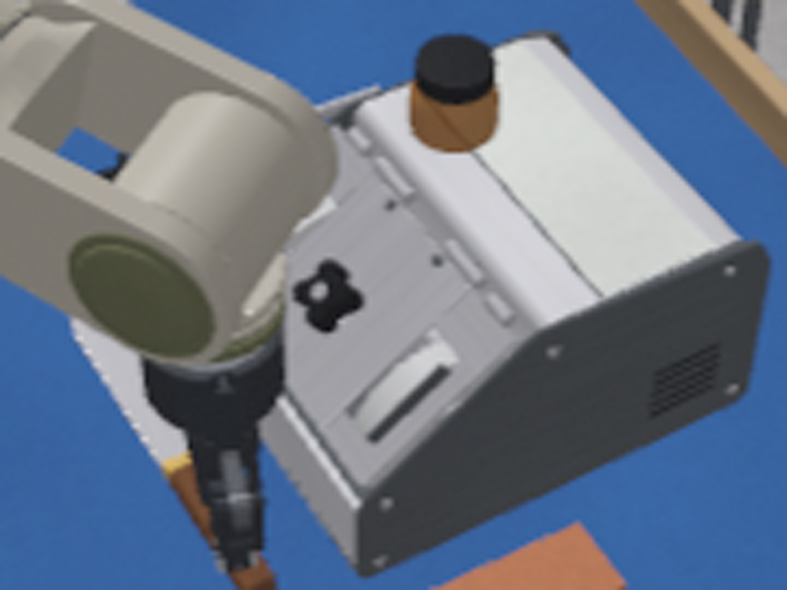

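View pics/top22.png

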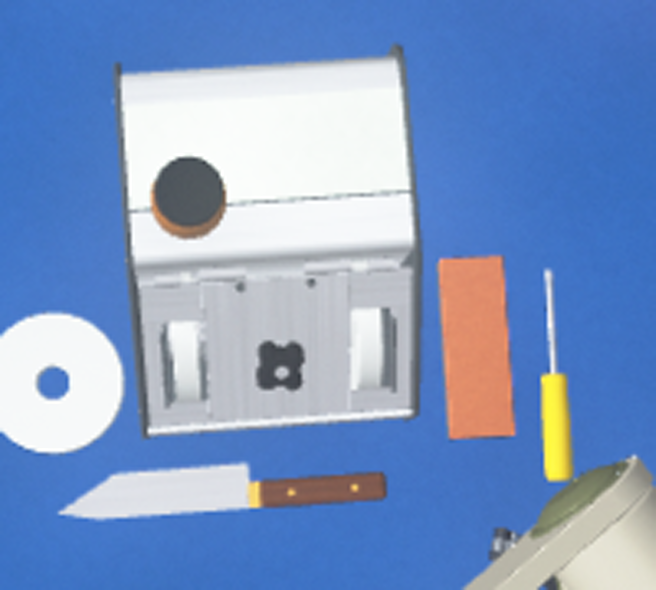

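```bash
python3 -c "
from h import *
t0,s0,t1,s1=[pickle.load(open(n+'.pkl','rb')) for n in('top3','side4','top22','side22')]
a=tri(t0,(306.18,224.69),s0,(272.08,226.05)); b=tri(t1,(305.64,221.78),s1,(275.1,228.0)); d=b[0]-a[0]
print(a,b,'sink',-d@N,'perp',d+(-d@N)*N)
for p in ((97,340),(257,195)): pass
ticket.finish_job(); st()"
```

```text
(array([521.2604545 , -82.21262749, 161.76953543]), np.float64(3.5962786632519803)) (array([530.82614523, -81.78822639, 147.88987804]), np.float64(4.10770560090125)) sink 16.86131222734377 perp [-0.09584117 -0.08143827 -0.07024268]
the job is handed in; nothing more can be done
the job is handed in; nothing more can be done
```

The guard is shut and its star knob is screwed down tight. I handed the job in at about 34 s of the 72 s allowed, with the gripper open and clear of everything.

**What I did**
- **Guard:** I pushed it down near its front edge until it would go no further, at 21 N.
- **Click:** I gripped the knob in its hollows, pressed it in and turned it backwards about 30° until it dropped in. It sank from about 4 mm to 12 mm below its sprung-out height.
- **Letting go early:** I let go right after the click to change grip, and again after about a quarter turn of the gripper's travel. That is earlier than the advised quarter turn of the knob, but the pictures showed it stayed down both times.
- **Tightening:** I turned it forwards about 257° in four gripped turns, plus two pushes on a lobe with the closed fingertips. I then regripped and tightened once more.

**Last checks**
- **Tightness:** on the last tightening, the wrist moment about the vertical rose from 0.05 to 1.34 Nm within 7° of turning. The knob's angle in the pictures was the same before and after (37.4°), so it is at its stop.
- **Knob height:** by the two cameras the head sank 16.9 mm along its axis, against 17 mm expected for fully home.
- **The rest of the scene:** in the pictures around the grinder, the guard looks shut and the jar, spare wheel, chef's knife, whetstone and screwdriver look unmoved. I did not recheck the horn knife, boning knife or honing steel by measurement.

**What did not agree**
- The two camera rays missed each other by 3.6 to 4.1 mm when I located the knob, so I trust the sink distance more than the absolute position.
- Turning the tilted knob with an upright gripper forced the pads outward, peaking at about 44 N at the wrist, well under the 120 N limit. I took this to be the finger pads on the knob, not the gripper's body, but did not confirm it.

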